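# Get the salt shaker out from behind the jars

### The arm

A 6-joint arm with a two-finger parallel gripper is mounted at the origin on a cart in front of the work surface, level with it; the furniture and walls round the work are solid. World frame = base frame: x ahead of the robot, y to its left, z up, the work surface at z = 0. Lengths are in m, angles in rad, forces in N, time in s.
With the tool pointing down it reaches from about 0.225 to 0.875 m from the base axis. Payload 3.4 kg.
Tool frame: the origin (TCP) lies at the very end of the fingers, on their centre line; the grasp point (between the pads) lies 19 mm behind it; z points along the fingers, y is the line along which they close (so a half turn about z gives the same grasp; the last joint's range is limited). The gripper opens to 85 mm and grips with 20 to 120 N. Pads are 22 mm wide; open, the fingers measure 114 mm over their backs; the gripper's body (76 mm by 85 mm) begins 54 mm behind the grasp point. The pads swing forward as they close: fully open they stand 13 mm farther back than shut.
Start: joints at [1.116, 0.276, 1.505, -0, 1.361, -0.121], TCP at [0.188, 0.543, 0.231] pointing down, gripper open.
Joint ranges: [-2.89, 2.89], [-0.75, 2.08], [0.22, 2.7], [-1.18, 4.32], [0.11, 2.71], [-2.7, 2.7]. Speed limits (rad/s): [2.57, 2.57, 3.14, 3.14, 3.14, 3.14].

### API

Orientations are given as a unit quaternion [w, x, y, z].
In Python, from rig import get_state, optics, sign_off gives the robot as it stands.
- The arm moves only by the tool send_rows, never from a script. Its argument "increments" is a list of rows, each an object with "gripper": the gripper's target within -1 to 1 (shut at 1, half-way at 0, fully open at -1); "linear": the shift along the world's x, y, z in m, a list of three; "delta_rot": the turn, a rotation vector about the world's x, y, z in rad, a list of three. In form: [{"gripper": gripper, "linear": [dx, dy, dz], "delta_rot": [rx, ry, rz]}, ...]. A call has 1 to 8 rows; each row is the pose to reach, as a shift and turn from the pose commanded when the call began; what a row does not reach only later rows make up. A row lasts 1/10 s, in which the tool goes at most 50 mm and 8.59 degrees, less where a joint would pass 70% of its speed; a pose out of reach is approached as far as the arm can. A call with a gripper value outside its range is refused whole. The fingers move at their own pace and stop on an object; "newtons" is the grip in N (left out, the last holds). Time passes only in rows, so rows that repeat a pose let the fingers close. It gives the time, the measured TCP pose, the force, the opening and the grip force at its end, in the units of the state.
- get_state(): the state, without advancing time (a new reading comes with each control period).
- optics.get_image(name): name is "side" or "top" or "wrist"; returns a dict with "pixels" (480x640x3 uint8, blue, green, red), "K" (3x3 intrinsics, pixels), "k1" (the pictures are not rectified: a ray, as slopes to the right and down, at radius r is drawn at 1 + k1 r^2 times it, then the intrinsics apply), "rvec" (rotation vector, rad) and "tvec" (3), from world to camera coordinates, as OpenCV has them; the wrist camera has in their place "T_tool_cam" (4x4, takes a point from camera to tool coordinates, whose origin is the TCP and whose axes are the flange's). Camera axes: x right, y down, z forward; pixel columns grow to the right and rows downward; lengths in m; the calibration is good to about 2 mm. A picture is of the moment at which its call begins: read the wrist's pose just before it. There is no depth.
- sign_off(): hands the job in; it is judged then, once.
The state is a dict: "clock": time; "qpos": joint angles; "qd": joint speeds; "effort": joint torques, N m; "position": TCP position; "ee_rot": TCP orientation; "contact_force": force on the tool from outside, world axes, zero at the start; "moment": the same for the moment, N m; "width": finger opening in m; "gripper_force": force on a finger pad.
Only numpy, scipy, OpenCV 4.12 (cv2) and the standard library are available. Lean on these libraries where they do the work, as an engineer would, in place of code of your own. Each camera call takes 0.05 s, during which the arm holds its last target. There are 200 camera calls.

### The job

The salt shaker needs refilling, but it is hemmed in at the back of the condiment tray. First move the pepper mill, the jam jar and the spice jar from the tray onto the wooden board, all three standing, then take the salt shaker out and stand it in the middle of the cork coaster, and only then put the three others back in the tray, each centred on the very pad where it stood at the start. Let nothing fall over, and leave the drinking glass beside the tray where it is.

Things in the scene. Friction and masses are not known exactly. Their poses are not given: they have to be found in the camera images.
- shaker_mid (a point): Salt shaker: round glass body 44 mm across up to 66 mm, narrowing to a grey domed cap 34 mm across; 90 mm tall, about 0.1 kg, cap fixed. It stands on the tray's inner pad, between the other three and the raised back. The point is on its axis, half-way up (45 mm above its foot); z points up along the axis.
- mill_mid (a point): Pepper mill: dark brown wood, 58 mm across the foot, 160 mm tall, 0.18 kg; its head, 50 mm across from 116 to 149 mm above the foot, with a 12 mm knob on top, does not turn: grip it there. The point is on its axis, 80 mm above its foot; z up along the axis. Mill, jam jar and spice jar stand on the tray's three outer pads, which on which differs from start to start.
- jam_mid (a point): Jam jar: stout glass jar with a pale lid, 69 mm across the widest part of the body (lid 65 mm), 99 mm tall, about 0.42 kg, lid fixed. The point is on its axis, half-way up (49.5 mm above its foot); z points up along the axis.
- spice_mid (a point): Spice jar: slim glass jar with a red cap, 42 mm across the body and 45 mm across the cap (top 21 mm), 106 mm tall, about 0.11 kg, cap fixed. The point is on its axis, half-way up (53 mm above its foot); z points up along the axis.
- tray: Pale wood tray, fixed, 211x292 mm, floor 6 mm thick, rim 18 mm high, raised back 60 mm high (inner face 55 mm behind the origin). Origin: underside, below the inner pad (the shaker's place); x points to the raised back, y left along it, z up. Dark round pads mark the places: inner (0, 0), left (0, 85 mm), right (0, -85 mm), front (-85 mm, 0). Things start within 5 mm of pad centres.
- board: Wooden chopping board, fixed, 100 mm (x) by 240 mm (y), top 16 mm above the worktop: the side area for the three cleared things. The origin is at the centre of its underside; y is its long axis, z up.
- coaster: Round cork coaster, fixed, 84 mm across, 6 mm thick: where the salt shaker goes. The origin is at the centre of its underside, z up. Board and coaster lie in a row in front of the sink and may change sides.
- glass_mid (a point): Clear drinking glass, empty, 81 mm across the rim, 92 mm tall, standing on the worktop near the right side of the tray: a bystander, not to be moved. The point is on its axis, half-way up; z points up.

How it is judged:
On the way, in this order (a step that is already met when the one before it is completed fails the run):
1. pepper mill, jam jar and spice jar all stand released on the board, while the salt shaker is still in its place in the tray (x of mill_mid in the frame of board between -0.05 and 0.05 m and y of mill_mid in the frame of board between -0.12 and 0.12 m and z of mill_mid in the frame of board between 0.088 and 0.104 m and angle between each of mill_mid, jam_mid, spice_mid's own z axis and vertical below 0.1 rad and contact force between each of mill, jam, spice and the fingers below 0.3 N and x of jam_mid in the frame of board between -0.05 and 0.05 m and y of jam_mid in the frame of board between -0.12 and 0.12 m and z of jam_mid in the frame of board between 0.0575 and 0.0735 m and x of spice_mid in the frame of board between -0.05 and 0.05 m and y of spice_mid in the frame of board between -0.12 and 0.12 m and z of spice_mid in the frame of board between 0.061 and 0.077 m and distance of shaker_mid from where it was at the start of the episode below 0.02 m), for 0.2 s.
2. the salt shaker stands released on the middle of the coaster, while the other three still stand on the board (horizontal distance between shaker_mid and coaster below 0.015 m and z of shaker_mid in the frame of coaster between 0.043 and 0.059 m and angle between each of shaker_mid, mill_mid, jam_mid, spice_mid's own z axis and vertical below 0.1 rad and contact force between each of shaker, mill, jam, spice and the fingers below 0.3 N and x of mill_mid in the frame of board between -0.05 and 0.05 m and y of mill_mid in the frame of board between -0.12 and 0.12 m and z of mill_mid in the frame of board between 0.088 and 0.104 m and x of jam_mid in the frame of board between -0.05 and 0.05 m and y of jam_mid in the frame of board between -0.12 and 0.12 m and z of jam_mid in the frame of board between 0.0575 and 0.0735 m and x of spice_mid in the frame of board between -0.05 and 0.05 m and y of spice_mid in the frame of board between -0.12 and 0.12 m and z of spice_mid in the frame of board between 0.061 and 0.077 m), for 0.2 s.
At the end, for the whole second after the job is handed in: The salt shaker stands upright on the coaster, within 15 mm of its middle; the pepper mill, jam jar and spice jar each stand upright in the tray within 15 mm of where they stood at the start; the glass is within 20 mm of where it was; everything is released and at rest (horizontal distance between shaker_mid and coaster below 0.015 m and z of shaker_mid in the frame of coaster between 0.043 and 0.059 m and angle between each of shaker_mid, mill_mid, jam_mid, spice_mid's own z axis and vertical below 0.1 rad and contact force between each of shaker, mill, jam, spice and the fingers below 0.3 N and distance of each of mill_mid, jam_mid, spice_mid from where it was at the start of the episode below 0.015 m and linear speed of each of shaker, mill, jam, spice below 0.02 m/s and distance of glass_mid from where it was at the start of the episode below 0.02 m); the robot touches nothing.
It fails at once if the shaker, the mill, a jar or the glass is knocked over (tilted more than about 35 degrees) (angle between any of shaker_mid, mill_mid, jam_mid, spice_mid, glass_mid's own z axis and vertical above 0.6 rad).
It fails at once if the drinking glass is shifted by more than 20 mm (distance of glass_mid from where it was at the start of the episode above 0.02 m).
It also fails if it takes over 147 s, if anything falls off the work surface, if the arm or the gripper's body presses on something with over 40 N, if the wrist force passes 120 N, or if a joint passes its speed limit or range.

## Working session

There is one attempt and no reset: what is moved stays moved. The work goes in short steps, Python scripts to look and compute and a tool call to move; the robot and the scene stay as the last step left them, time stands still between calls to the robot, and variables do not carry over. Pictures are saved under pics/ and viewed, at most 14 in all, crops included, and the job is handed in when it is done.

Besides the shell and the picture viewer there is one more tool, called as name([rows], argument=value, ...), one row to a line, values as JSON. send_rows: Moves the arm, as the interface text tells. Its arguments: {"type":"object","properties":{"increments":{"type":"array"},"newtons":{"type":"number"}},"required":["increments"]}

```bash
mkdir -p pics; ls; python3 - <<'E'
from rig import get_state, optics
import cv2, pickle
s=get_state(); print(s)
d={}
for n in ("side","top"):
    im=optics.get_image(n); d[n]=im
    cv2.imwrite(f"pics/{n}0.png",im["pixels"]); print(n,im["K"],im["k1"],im["rvec"],im["tvec"])
pickle.dump(d,open("d0.pkl","wb"))
E
```

```text
pics
{'clock': 0.0, 'qpos': array([ 1.11598891e+00,  2.76566718e-01,  1.50614808e+00, -1.83505330e-05,
        1.36070681e+00, -1.20979609e-01]), 'qd': array([-0.00026905,  0.00123766, -0.00073884,  0.00064766,  0.00035121,
       -0.00052008]), 'effort': array([ 1.50122396e-03, -4.16768146e+01, -2.45806074e+01,  1.51522968e-04,
        1.08590856e-02,  5.34134060e-06]), 'position': array([0.18816591, 0.5427664 , 0.23044989]), 'ee_rot': array([-2.51047614e-04,  1.66137974e-01,  9.86102093e-01, -8.79387877e-04]), 'contact_force': array([-0.51920318,  0.68418397, -0.25937181]), 'moment': array([-0.0220066 ,  0.01175213,  0.01397274]), 'gripper_force': 0.0, 'width': 0.0855433343525443}
side [[525.13824526   0.         316.98931801]
 [  0.         525.13824526 228.83962661]
 [  0.           0.           1.        ]] 0.033411728804211116 [ 2.26651049 -0.14986625  0.08352489] [-0.52971899  0.05477991  1.30193661]
top [[433.0907331    0.         317.94603406]
 [  0.         433.0907331  244.2895006 ]
 [  0.           0.           1.        ]] -0.09289385137855566 [ 2.1326563  -2.17742858  0.09675937] [-0.04513898  0.53247471  1.26092498]
```

View pics/top0.png

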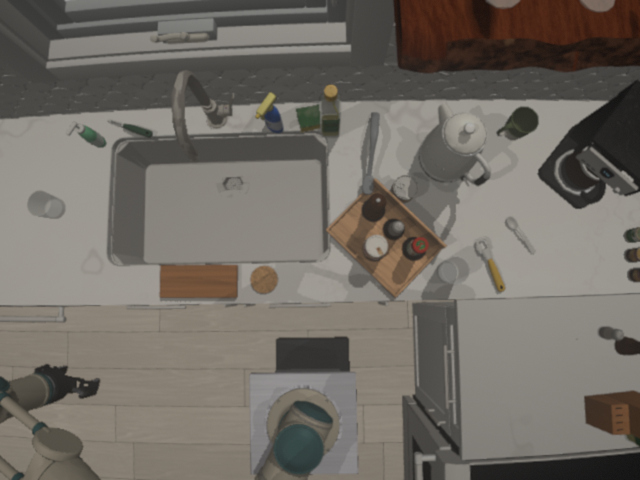

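View pics/side0.png

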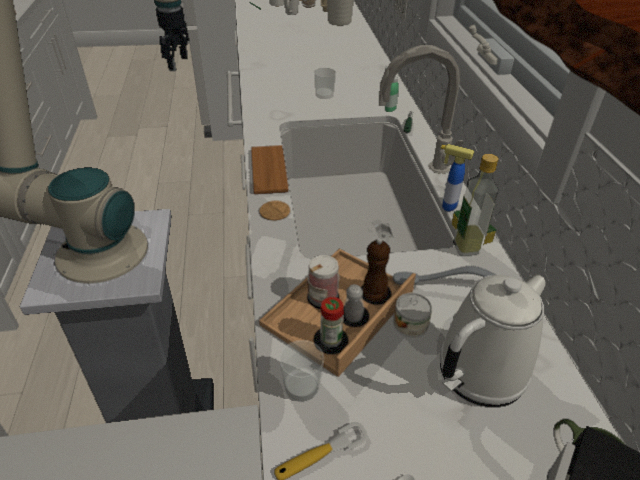

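Top view: the tray is at about (388,240), with the mill at (375,207), shaker (394,228), jam (376,246), spice (415,247) and glass (449,270). The board is at (198,282) and the coaster at (264,279). The side view agrees. I'll zoom in next.

```bash
cat > h.py <<'E'
import numpy as np, cv2
def ray(im,px):
    u=cv2.undistortPoints(np.array(px,float).reshape(-1,1,2),im["K"],np.array([im["k1"],0,0,0])).reshape(-1,2)
    R=cv2.Rodrigues(np.array(im["rvec"],float))[0]; t=np.array(im["tvec"],float)
    return -R.T@t, np.c_[u,np.ones(len(u))]@R
def plane(im,px,z):
    c,d=ray(im,px); return c+d*((z-c[2])/d[:,2])[:,None]
def proj(im,P):
    return cv2.projectPoints(np.array(P,float).reshape(-1,1,3),np.array(im["rvec"],float),np.array(im["tvec"],float),im["K"],np.array([im["k1"],0,0,0]))[0].reshape(-1,2)
def wrist(im,s):
    "give wrist image a world rvec/tvec"
    from scipy.spatial.transform import Rotation as Ro
    T=np.eye(4); w,x,y,z=s["ee_rot"]; T[:3,:3]=Ro.from_quat([x,y,z,w]).as_matrix(); T[:3,3]=s["position"]
    M=np.linalg.inv(T@im["T_tool_cam"]); im=dict(im); im["rvec"]=cv2.Rodrigues(M[:3,:3])[0]; im["tvec"]=M[:3,3]; return im
E
python3 - <<'E'
import pickle,cv2,numpy as np
from h import *
d=pickle.load(open("d0.pkl","rb"))
a=cv2.resize(d["top"]["pixels"][165:305,320:480],None,fx=5,fy=5,interpolation=2)[:600]
cv2.imwrite("pics/tz.png",cv2.resize(a,(680,595)))
b=cv2.resize(d["side"]["pixels"][230:410,250:450],None,fx=3.3,fy=3.3,interpolation=2)
cv2.imwrite("pics/sz.png",b)
t=d["top"]
hsv=cv2.cvtColor(t["pixels"],cv2.COLOR_BGR2HSV)
print(hsv[282,198],hsv[279,264],hsv[290,390],hsv[312,390])
m=((hsv[...,1]>70)&(hsv[...,0]<25)).astype(np.uint8)*255
m[:255]=0;m[301:]=0;m[:,:150]=0;m[:,290:]=0
for c in cv2.findContours(m,0,2)[0]:
    if cv2.contourArea(c)>200:
        r=cv2.minAreaRect(c); print("rect",r)
        M=cv2.moments(c); cen=[M["m10"]/M["m00"],M["m01"]/M["m00"]]
        print(plane(t,[cen],0.016 if M["m00"]>1200 else .006), plane(t,cv2.boxPoints(r),0.016 if M["m00"]>1200 else .006).round(3))
print("rough",plane(t,[(375,207),(394,228),(376,246),(415,247),(449,270)],0.08).round(3))
E
```

```text
[ 13 124 107] [ 15 104 120] [ 14 102 130] [ 18  37 138]
rect ((263.5, 279.0), (26.0, 25.0), 90.0)
[[0.43176743 0.11047767 0.006     ]] [[0.472 0.149 0.006]
 [0.471 0.072 0.006]
 [0.392 0.073 0.006]
 [0.394 0.149 0.006]]
rect ((198.0, 281.0), (32.0, 76.0), 90.0)
[[0.4291421  0.30833186 0.016     ]] [[0.48  0.428 0.016]
 [0.475 0.192 0.016]
 [0.379 0.193 0.016]
 [0.383 0.426 0.016]]
rough [[ 0.63  -0.224  0.08 ]
 [ 0.568 -0.276  0.08 ]
 [ 0.517 -0.223  0.08 ]
 [ 0.512 -0.334  0.08 ]
 [ 0.444 -0.429  0.08 ]]
```

View pics/tz.png

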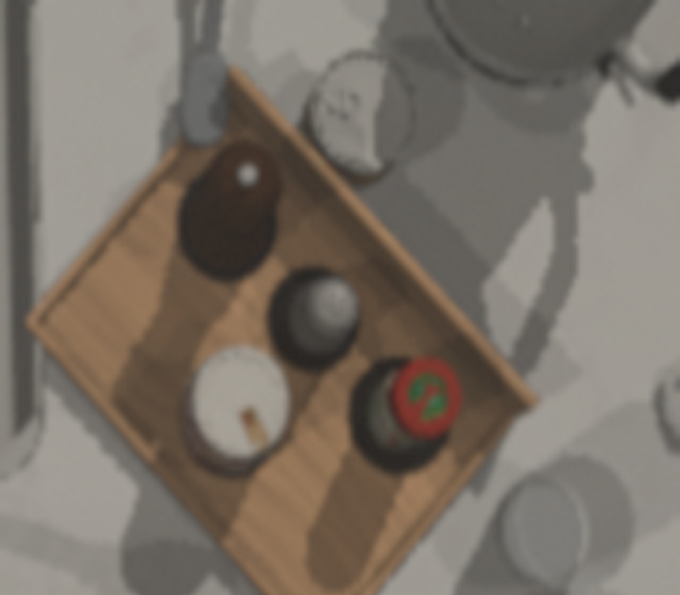

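View pics/sz.png

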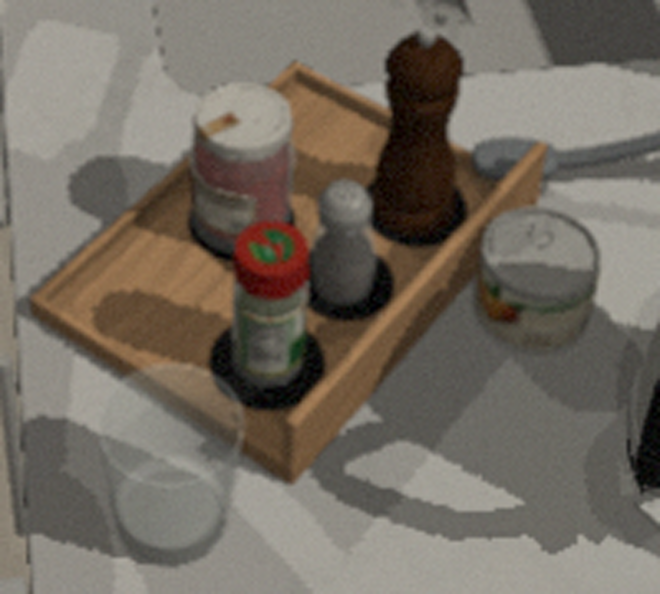

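The zooms are clear. In the top zoom the knob is at (247,174), shaker cap (333,303), jam lid (240,390), spice cap (428,399) and glass (545,530). The tray's back wall runs (233,68)–(538,400). A metal handle (spatula) lies by the back-left corner.

```bash
python3 - <<'E'
import pickle
from h import *
d=pickle.load(open("d0.pkl","rb")); t,s=d["top"],d["side"]
tz=lambda p:np.array(p)/4.25+[320,165]
sz=lambda p:np.array(p)/3.3+[250,230]
for n,a,b,z in [("mill",(247,174),(428,40),.164),("shaker",(335,300),(348,192),.094),("jam",(240,390),(243,114),.105),("spice",(428,399),(272,245),.112)]:
    c1,d1=ray(t,[tz(a)]);c2,d2=ray(s,[sz(b)])
    A=np.c_[d1[0],-d2[0]];x=np.linalg.lstsq(A,c2-c1,rcond=None)[0]
    print(n,"top",plane(t,[tz(a)],z)[0].round(4),"side",plane(s,[sz(b)],z)[0].round(4),"tri",(c1+x[0]*d1[0]).round(4),(c2+x[1]*d2[0]).round(4))
print("pads",plane(t,[tz((313,318)),tz((402,414))],.0065).round(4))
c=plane(t,[tz((538,402)),tz((233,68))],.06).round(4);print("back",c,np.degrees(np.arctan2(*(c[1]-c[0])[1::-1])))
print("left-front",plane(t,[tz((30,320))],.018).round(4))
print("glass base side",plane(s,[sz((165,515)),],.005).round(4),"rim",plane(s,[sz((172,433))],.092).round(4))
E
```

```text
mill top [ 0.6166 -0.2226  0.164 ] side [ 0.6323 -0.2332  0.164 ] tri [ 0.6186 -0.2239  0.1538] [ 0.6346 -0.2258  0.1572]
shaker top [ 0.5439 -0.2869  0.094 ] side [ 0.574  -0.2907  0.094 ] tri [ 0.5445 -0.2876  0.0897] [ 0.574  -0.2906  0.0939]
jam top [ 0.4844 -0.2202  0.105 ] side [ 0.5172 -0.2243  0.105 ] tri [ 0.4847 -0.2206  0.1011] [ 0.5173 -0.2232  0.1039]
spice top [ 0.4752 -0.3422  0.112 ] side [ 0.5167 -0.3439  0.112 ] tri [ 0.4753 -0.3424  0.1108] [ 0.5163 -0.3461  0.1145]
pads [[ 0.5425 -0.2854  0.0065]
 [ 0.4725 -0.3461  0.0065]]
back [[ 0.4751 -0.429   0.06  ]
 [ 0.7124 -0.2286  0.06  ]] 40.181113118991334
left-front [[ 0.5441 -0.0836  0.018 ]]
glass base side [[ 0.4403 -0.447   0.005 ]] rim [[ 0.4444 -0.4537  0.092 ]]
```

The top zoom's row scale was wrong because I cropped the rows, so I'm redoing it.

```bash
python3 - <<'E'
import pickle
from h import *
d=pickle.load(open("d0.pkl","rb")); t,s=d["top"],d["side"]
tz=lambda p:np.array(p)/[4.25,595/120]+[320,165]
sz=lambda p:np.array(p)/3.3+[250,230]
for n,a,b,z in [("mill",(247,174),(428,40),.164),("shaker",(335,300),(348,192),.094),("jam",(240,390),(243,114),.105),("spice",(428,399),(272,245),.112)]:
    c1,d1=ray(t,[tz(a)]);c2,d2=ray(s,[sz(b)])
    A=np.c_[d1[0],-d2[0]];x=np.linalg.lstsq(A,c2-c1,rcond=None)[0]
    print(n,"top",plane(t,[tz(a)],z)[0].round(4),"side",plane(s,[sz(b)],z)[0].round(4),"tri",(c1+x[0]*d1[0]).round(4),(c2+x[1]*d2[0]).round(4))
print("pads",plane(t,[tz((313,318)),tz((402,414))],.0065).round(4))
c=plane(t,[tz((538,402)),tz((233,68))],.06).round(4);print("back",c,np.degrees(np.arctan2(*(c[1]-c[0])[1::-1])))
print("left-front",plane(t,[tz((30,320))],.018).round(4))
print("glass base side",plane(s,[sz((165,515)),],.005).round(4),"rim",plane(s,[sz((172,433))],.092).round(4))
E
```

```text
mill top [ 0.6326 -0.2232  0.164 ] side [ 0.6323 -0.2332  0.164 ] tri [ 0.6344 -0.2242  0.1557] [ 0.6351 -0.2243  0.1559]
shaker top [ 0.5728 -0.2881  0.094 ] side [ 0.574  -0.2907  0.094 ] tri [ 0.5732 -0.2885  0.0915] [ 0.5745 -0.2886  0.0917]
jam top [ 0.5212 -0.2214  0.105 ] side [ 0.5172 -0.2243  0.105 ] tri [ 0.5214 -0.2217  0.1027] [ 0.5176 -0.2215  0.1023]
spice top [ 0.5126 -0.3438  0.112 ] side [ 0.5167 -0.3439  0.112 ] tri [ 0.5126 -0.3439  0.1118] [ 0.5167 -0.3441  0.1123]
pads [[ 0.5752 -0.2867  0.0065]
 [ 0.5147 -0.348   0.0065]]
back [[ 0.5145 -0.431   0.06  ]
 [ 0.7194 -0.2288  0.06  ]] 44.6200040862256
left-front [[ 0.5767 -0.0843  0.018 ]]
glass base side [[ 0.4403 -0.447   0.005 ]] rim [[ 0.4444 -0.4537  0.092 ]]
```

Pads fit well: the tray's y axis is at about 44.6°, with inner (0.575,-0.287), left (mill) (0.6355,-0.227), front (jam) (0.515,-0.226) and right (spice) (0.5145,-0.346). Now moving to above the mill with the fingers closing along tray y.

send_rows([
  {"gripper": -1,"linear": [0.025,-0.043,0.01],"delta_rot": [0,0,-0.05]},
  {"gripper": -1,"linear": [0.05,-0.086,0.02],"delta_rot": [0,0,-0.1]},
  {"gripper": -1,"linear": [0.075,-0.129,0.03],"delta_rot": [0,0,-0.15]},
  {"gripper": -1,"linear": [0.1,-0.172,0.04],"delta_rot": [0,0,-0.2]},
  {"gripper": -1,"linear": [0.125,-0.215,0.05],"delta_rot": [0,0,-0.25]},
  {"gripper": -1,"linear": [0.15,-0.258,0.05],"delta_rot": [0,0,-0.3]},
  {"gripper": -1,"linear": [0.175,-0.3,0.05],"delta_rot": [0,0,-0.35]},
  {"gripper": -1,"linear": [0.2,-0.343,0.05],"delta_rot": [0,0,-0.4]},
])

```text
clock: 0.9
position: [0.3879, 0.2001, 0.2813]
ee_rot: [0.0, 0.36, 0.933, 0.0]
contact_force: [0.9, 1.0, 0.1]
width: 0.0855
gripper_force: 0.0
```

send_rows([
  {"gripper": -1,"linear": [0.2,-0.4,0],"delta_rot": [0,0,-0.06]},
  {"gripper": -1,"linear": [0.2,-0.4,0],"delta_rot": [0,0,-0.06]},
  {"gripper": -1,"linear": [0.2,-0.4,0],"delta_rot": [0,0,-0.06]},
  {"gripper": -1,"linear": [0.2,-0.4,0],"delta_rot": [0,0,-0.06]},
  {"gripper": -1,"linear": [0.2,-0.4,0],"delta_rot": [0,0,-0.06]},
  {"gripper": -1,"linear": [0.2,-0.4,0],"delta_rot": [0,0,-0.06]},
  {"gripper": -1,"linear": [0.2,-0.4,0],"delta_rot": [0,0,-0.06]},
  {"gripper": -1,"linear": [0.2,-0.4,0],"delta_rot": [0,0,-0.06]},
])

```text
clock: 1.7
position: [0.5666, -0.1577, 0.2809]
ee_rot: [-0.0, 0.387, 0.922, 0.0]
contact_force: [0.4, 0.2, 0.2]
width: 0.0853
gripper_force: 0.0
```

```bash
python3 - <<'E'
from h import *
from rig import get_state,optics
import pickle
s=get_state(); im=optics.get_image("wrist"); w=wrist(im,s); pickle.dump(w,open("w1.pkl","wb"))
print(s["position"],s["ee_rot"],im["T_tool_cam"].round(3))
cv2.imwrite("pics/w1.png",im["pixels"])
for n,p in dict(mill=(.634,-.226,.166),shaker=(.5735,-.288,.096),jam=(.5195,-.222,.105),spice=(.5145,-.345,.112),padL=(.6355,-.227,.0065),padI=(.575,-.287,.0065)).items(): print(n,proj(w,p).round())
E
```

```text
[ 0.56664335 -0.1577223   0.28086428] [-3.68003982e-04  3.86786014e-01  9.22169399e-01  2.07299964e-04] [[-0.    -0.961 -0.277  0.07 ]
 [ 1.     0.    -0.001  0.   ]
 [ 0.001 -0.277  0.961 -0.143]
 [ 0.     0.     0.     1.   ]]
mill [[314. 364.]]
shaker [[213. 320.]]
jam [[213. 226.]]
spice [[107. 328.]]
padL [[314. 281.]]
padI [[234. 281.]]
```

View pics/w1.png

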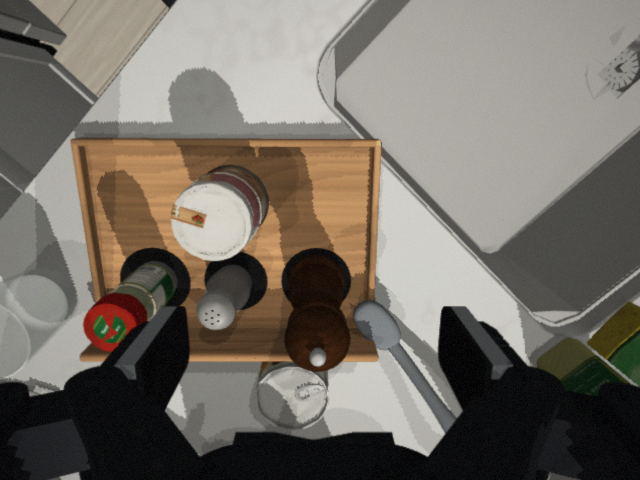

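The wrist view shows the knob at (317,357), shaker cap (217,311), jam lid centre (213,222), spice cap (113,324), and pads at about (316,280), (235,281) and (155,280). All are close to the predictions.

```bash
python3 - <<'E'
from h import *
import pickle
w=pickle.load(open("w1.pkl","rb"))
for n,p,z in [("mill",(317,356),.164),("shaker",(216,314),.094),("jam",(213,222),.105),("spice",(113,324),.112),("pL",(316,280),.0065),("pI",(235,281),.0065),("pR",(155,280),.0065),("backL",(377,359),.06),("backR",(83,359),.06),("frontL",(380,141),.018),("frontR",(74,141),.018)]:
    print(n,plane(w,[p],z)[0].round(4))
hsv=cv2.cvtColor(w["pixels"],cv2.COLOR_BGR2HSV)
m=((hsv[...,1]<40)&(hsv[...,2]>170)).astype(np.uint8); m[:165]=0;m[280:]=0;m[:,:160]=0;m[:,270:]=0
c=max(cv2.findContours(m,0,2)[0],key=cv2.contourArea); print("jamlid",cv2.minEnclosingCircle(c))
m=((hsv[...,1]>150)&((hsv[...,0]<8)|(hsv[...,0]>170))&(hsv[...,2]>90)).astype(np.uint8); m[:,:60]=0;m[:,160:]=0;m[:280]=0
c=max(cv2.findContours(m,0,2)[0],key=cv2.contourArea); print("spice",cv2.minEnclosingCircle(c))
E
```

```text
mill [ 0.632  -0.2207  0.164 ]
shaker [ 0.5723 -0.2828  0.094 ]
jam [ 0.5173 -0.2191  0.105 ]
spice [ 0.5154 -0.3386  0.112 ]
pL [ 0.6365 -0.225   0.0065]
pI [ 0.576  -0.286   0.0065]
pR [ 0.5148 -0.3444  0.0065]
backL [ 0.7218 -0.2271  0.06  ]
backR [ 0.5171 -0.4275  0.06  ]
frontL [ 0.5779 -0.08    0.018 ]
frontR [ 0.3737 -0.2811  0.018 ]
jamlid ((211.0, 221.5), 40.77079772949219)
spice ((109.79818725585938, 324.998046875), 26.277982711791992)
```

send_rows([
  {"gripper": -1,"linear": [0.033,-0.032,0],"delta_rot": [0,0,0]},
  {"gripper": -1,"linear": [0.066,-0.065,-0.02],"delta_rot": [0,0,0]},
  {"gripper": -1,"linear": [0.066,-0.065,-0.05],"delta_rot": [0,0,0]},
  {"gripper": -1,"linear": [0.066,-0.065,-0.09],"delta_rot": [0,0,0]},
  {"gripper": -1,"linear": [0.066,-0.065,-0.13],"delta_rot": [0,0,0]},
  {"gripper": -1,"linear": [0.066,-0.065,-0.164],"delta_rot": [0,0,0]},
  {"gripper": -1,"linear": [0.066,-0.065,-0.164],"delta_rot": [0,0,0]},
])

```text
clock: 2.45
position: [0.6282, -0.2188, 0.1112]
ee_rot: [-0.006, 0.387, 0.922, 0.0]
contact_force: [-0.2, 0.2, 0.2]
width: 0.0852
gripper_force: 0.0
```

send_rows([
  {"gripper": 1,"linear": [0,0,0],"delta_rot": [0,0,0]},
  {"gripper": 1,"linear": [0,0,0],"delta_rot": [0,0,0]},
  {"gripper": 1,"linear": [0,0,0],"delta_rot": [0,0,0]},
  {"gripper": 1,"linear": [0,0,0],"delta_rot": [0,0,0]},
  {"gripper": 1,"linear": [0,0,0],"delta_rot": [0,0,0]},
  {"gripper": 1,"linear": [0,0,0],"delta_rot": [0,0,0]},
  {"gripper": 1,"linear": [0,0,0],"delta_rot": [0,0,0]},
  {"gripper": 1,"linear": [0,0,0],"delta_rot": [0,0,0]},
], newtons=35)

```text
clock: 3.25
position: [0.6339, -0.2215, 0.1205]
ee_rot: [0.003, 0.387, 0.922, -0.0]
contact_force: [0.1, -0.1, 6.2]
width: 0.047
gripper_force: 35.9
```

send_rows([
  {"gripper": 1,"linear": [0,0,0.03],"delta_rot": [0,0,0]},
  {"gripper": 1,"linear": [0,0,0.07],"delta_rot": [0,0,0]},
  {"gripper": 1,"linear": [0,0,0.12],"delta_rot": [0,0,0]},
  {"gripper": 1,"linear": [-0.014,0.041,0.12],"delta_rot": [0,0,-0.05]},
  {"gripper": 1,"linear": [-0.028,0.082,0.12],"delta_rot": [0,0,-0.1]},
  {"gripper": 1,"linear": [-0.041,0.123,0.12],"delta_rot": [0,0,-0.15]},
  {"gripper": 1,"linear": [-0.055,0.164,0.12],"delta_rot": [0,0,-0.2]},
  {"gripper": 1,"linear": [-0.068,0.206,0.12],"delta_rot": [0,0,-0.26]},
])

```text
clock: 4.05
position: [0.5634, -0.0134, 0.238]
ee_rot: [0.0, 0.504, 0.864, 0.0]
contact_force: [0.2, -0.2, -1.3]
width: 0.0471
gripper_force: 36.5
```

send_rows([
  {"gripper": 1,"linear": [-0.014,0.041,0],"delta_rot": [0,0,-0.05]},
  {"gripper": 1,"linear": [-0.028,0.082,0],"delta_rot": [0,0,-0.1]},
  {"gripper": 1,"linear": [-0.041,0.123,0],"delta_rot": [0,0,-0.15]},
  {"gripper": 1,"linear": [-0.055,0.164,0],"delta_rot": [0,0,-0.2]},
  {"gripper": 1,"linear": [-0.068,0.206,0],"delta_rot": [0,0,-0.26]},
  {"gripper": 1,"linear": [-0.082,0.247,0],"delta_rot": [0,0,-0.31]},
  {"gripper": 1,"linear": [-0.096,0.288,0],"delta_rot": [0,0,-0.36]},
  {"gripper": 1,"linear": [-0.109,0.329,0],"delta_rot": [0,0,-0.415]},
])

```text
clock: 4.85
position: [0.4543, 0.3158, 0.2381]
ee_rot: [0.0, 0.671, 0.742, 0.001]
contact_force: [0.5, 0.6, -1.6]
width: 0.0469
gripper_force: 36.5
```

send_rows([
  {"gripper": 1,"linear": [-0.014,0.041,0],"delta_rot": [0,0,-0.05]},
  {"gripper": 1,"linear": [-0.027,0.082,0],"delta_rot": [0,0,-0.1]},
  {"gripper": 1,"linear": [-0.027,0.082,-0.02],"delta_rot": [0,0,-0.1]},
  {"gripper": 1,"linear": [-0.027,0.082,-0.05],"delta_rot": [0,0,-0.1]},
  {"gripper": 1,"linear": [-0.027,0.082,-0.075],"delta_rot": [0,0,-0.1]},
  {"gripper": 1,"linear": [-0.027,0.082,-0.09],"delta_rot": [0,0,-0.1]},
  {"gripper": 1,"linear": [-0.027,0.082,-0.09],"delta_rot": [0,0,-0.1]},
])

```text
clock: 5.55
position: [0.4267, 0.3952, 0.1454]
ee_rot: [-0.0, 0.706, 0.708, -0.002]
contact_force: [-0.4, -0.0, -1.7]
width: 0.0469
gripper_force: 36.6
```

send_rows([
  {"gripper": 1,"linear": [0,0,-0.008],"delta_rot": [0,0,0]},
  {"gripper": 1,"linear": [0,0,-0.013],"delta_rot": [0,0,0]},
  {"gripper": 1,"linear": [0,0,-0.015],"delta_rot": [0,0,0]},
  {"gripper": 1,"linear": [0,0,-0.015],"delta_rot": [0,0,0]},
  {"gripper": 1,"linear": [0,0,-0.015],"delta_rot": [0,0,0]},
])

```text
clock: 6.05
position: [0.4286, 0.3964, 0.1328]
ee_rot: [0.0, 0.706, 0.708, 0.0]
contact_force: [0.3, -0.1, -2.1]
width: 0.0468
gripper_force: 36.6
```

send_rows([
  {"gripper": 1,"linear": [0,0,-0.001],"delta_rot": [0,0,0]},
  {"gripper": 1,"linear": [0,0,-0.002],"delta_rot": [0,0,0]},
  {"gripper": 1,"linear": [0,0,-0.003],"delta_rot": [0,0,0]},
  {"gripper": 1,"linear": [0,0,-0.003],"delta_rot": [0,0,0]},
])

```text
clock: 6.45
position: [0.4286, 0.3965, 0.1306]
ee_rot: [0.0, 0.706, 0.708, 0.001]
contact_force: [-1.4, -0.3, 4.5]
width: 0.0471
gripper_force: 37.0
```

send_rows([
  {"gripper": -1,"linear": [0,0,0],"delta_rot": [0,0,0]},
  {"gripper": -1,"linear": [0,0,0],"delta_rot": [0,0,0]},
  {"gripper": -1,"linear": [0,0,0],"delta_rot": [0,0,0]},
  {"gripper": -1,"linear": [0,0,0],"delta_rot": [0,0,0]},
  {"gripper": -1,"linear": [0,0,0],"delta_rot": [0,0,0]},
  {"gripper": -1,"linear": [0,0,0.03],"delta_rot": [0,0,0]},
  {"gripper": -1,"linear": [0,0,0.07],"delta_rot": [0,0,0]},
  {"gripper": -1,"linear": [0,0,0.12],"delta_rot": [0,0,0]},
])

```text
clock: 7.25
position: [0.4273, 0.3955, 0.2487]
ee_rot: [-0.0, 0.706, 0.708, -0.002]
contact_force: [0.3, 1.2, -0.8]
width: 0.0853
gripper_force: 0.0
```

send_rows([
  {"gripper": -1,"linear": [0.006,-0.044,0],"delta_rot": [0,0,0.055]},
  {"gripper": -1,"linear": [0.013,-0.088,0],"delta_rot": [0,0,0.11]},
  {"gripper": -1,"linear": [0.019,-0.132,0],"delta_rot": [0,0,0.165]},
  {"gripper": -1,"linear": [0.026,-0.176,0],"delta_rot": [0,0,0.22]},
  {"gripper": -1,"linear": [0.032,-0.22,0],"delta_rot": [0,0,0.275]},
  {"gripper": -1,"linear": [0.038,-0.264,0],"delta_rot": [0,0,0.33]},
  {"gripper": -1,"linear": [0.045,-0.309,0],"delta_rot": [0,0,0.385]},
  {"gripper": -1,"linear": [0.051,-0.353,0],"delta_rot": [0,0,0.44]},
])

```text
clock: 8.05
position: [0.4793, 0.0414, 0.2495]
ee_rot: [0.0, 0.534, 0.846, 0.0]
contact_force: [0.2, 0.9, 0.4]
width: 0.085
gripper_force: 0.0
```

send_rows([
  {"gripper": -1,"linear": [0.006,-0.044,0],"delta_rot": [0,0,0.055]},
  {"gripper": -1,"linear": [0.013,-0.088,0],"delta_rot": [0,0,0.11]},
  {"gripper": -1,"linear": [0.019,-0.132,0],"delta_rot": [0,0,0.165]},
  {"gripper": -1,"linear": [0.026,-0.176,-0.02],"delta_rot": [0,0,0.22]},
  {"gripper": -1,"linear": [0.032,-0.22,-0.04],"delta_rot": [0,0,0.275]},
  {"gripper": -1,"linear": [0.038,-0.264,-0.06],"delta_rot": [0,0,0.335]},
  {"gripper": -1,"linear": [0.038,-0.264,-0.06],"delta_rot": [0,0,0.335]},
  {"gripper": -1,"linear": [0.038,-0.264,-0.06],"delta_rot": [0,0,0.335]},
])

```text
clock: 8.85
position: [0.5168, -0.2214, 0.1884]
ee_rot: [-0.001, 0.388, 0.922, 0.0]
contact_force: [0.0, 0.8, -0.2]
width: 0.0854
gripper_force: 0.0
```

```bash
python3 - <<'E'
from h import *
from rig import get_state,optics
s=get_state(); im=optics.get_image("wrist"); w=wrist(im,s); t=optics.get_image("top"); sd=optics.get_image("side")
print(s["position"],proj(w,(.518,-.221,.105)))
a=cv2.resize(im["pixels"],(400,300)); b=cv2.resize(t["pixels"][180:310,150:323],(400,300)); c=cv2.resize(sd["pixels"][100:310,230:430],(400,300*1)); d=cv2.resize(t["pixels"][180:310,300:473],(400,300))
cv2.imwrite("pics/c2.png",np.vstack([np.hstack([a,b]),np.hstack([c,d])]))
E
```

```text
[ 0.51680327 -0.22135301  0.18837671] [[315.32053948 246.9365156 ]]
```

View pics/c2.png

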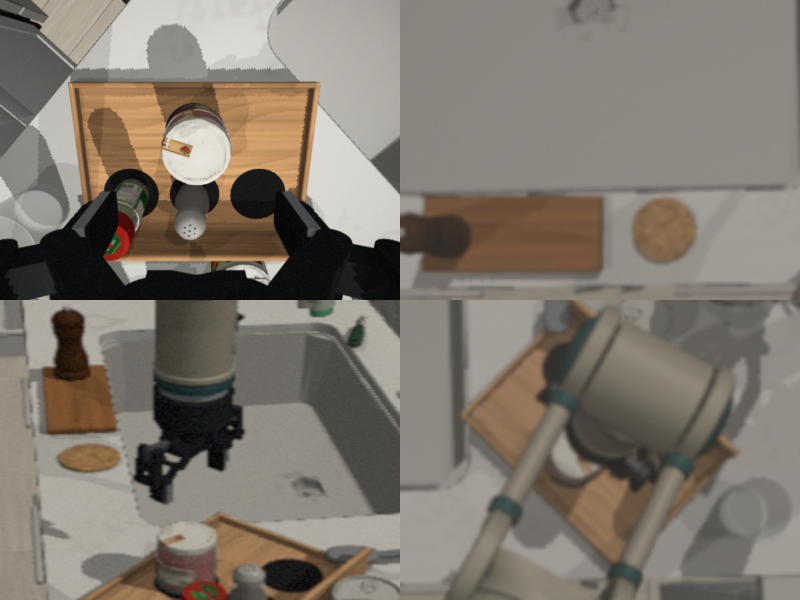

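The mill stands upright on the board near its far end. In the wrist panel the jam lid is at about (314,240) full-scale, within 3 mm of the prediction, so I'm descending.

send_rows([
  {"gripper": -1,"linear": [0,0.002,-0.04],"delta_rot": [0,0,0]},
  {"gripper": -1,"linear": [0,0.002,-0.07],"delta_rot": [0,0,0]},
  {"gripper": -1,"linear": [0,0.002,-0.1],"delta_rot": [0,0,0]},
  {"gripper": -1,"linear": [0,0.002,-0.125],"delta_rot": [0,0,0]},
  {"gripper": -1,"linear": [0,0.002,-0.125],"delta_rot": [0,0,0]},
])

```text
clock: 9.5
position: [0.5153, -0.2161, 0.0622]
ee_rot: [-0.003, 0.386, 0.923, 0.001]
contact_force: [-0.3, 1.0, -0.8]
width: 0.0853
gripper_force: 0.0
```

send_rows([
  {"gripper": 1,"linear": [0,0,0],"delta_rot": [0,0,0]},
  {"gripper": 1,"linear": [0,0,0],"delta_rot": [0,0,0]},
  {"gripper": 1,"linear": [0,0,0],"delta_rot": [0,0,0]},
  {"gripper": 1,"linear": [0,0,0],"delta_rot": [0,0,0]},
  {"gripper": 1,"linear": [0,0,0],"delta_rot": [0,0,0]},
  {"gripper": 1,"linear": [0,0,0],"delta_rot": [0,0,0]},
], newtons=40)

```text
clock: 10.1
position: [0.5182, -0.2193, 0.0668]
ee_rot: [0.002, 0.386, 0.922, -0.0]
contact_force: [-1.6, -0.7, 5.1]
width: 0.0649
gripper_force: 44.5
```

send_rows([
  {"gripper": 1,"linear": [0,0,0.03],"delta_rot": [0,0,0]},
  {"gripper": 1,"linear": [0,0,0.07],"delta_rot": [0,0,0]},
  {"gripper": 1,"linear": [0,0,0.12],"delta_rot": [0,0,0]},
  {"gripper": 1,"linear": [-0.007,0.044,0.12],"delta_rot": [0,0,-0.065]},
  {"gripper": 1,"linear": [-0.015,0.088,0.12],"delta_rot": [0,0,-0.13]},
  {"gripper": 1,"linear": [-0.022,0.132,0.12],"delta_rot": [0,0,-0.195]},
  {"gripper": 1,"linear": [-0.03,0.176,0.12],"delta_rot": [0,0,-0.26]},
  {"gripper": 1,"linear": [-0.037,0.22,0.12],"delta_rot": [0,0,-0.325]},
])

```text
clock: 10.9
position: [0.4797, 0.0032, 0.185]
ee_rot: [0.001, 0.532, 0.847, 0.001]
contact_force: [1.4, 0.7, -4.1]
width: 0.0648
gripper_force: 47.4
```

send_rows([
  {"gripper": 1,"linear": [-0.007,0.044,0],"delta_rot": [0,0,-0.065]},
  {"gripper": 1,"linear": [-0.015,0.088,0],"delta_rot": [0,0,-0.13]},
  {"gripper": 1,"linear": [-0.022,0.132,0],"delta_rot": [0,0,-0.195]},
  {"gripper": 1,"linear": [-0.03,0.176,0],"delta_rot": [0,0,-0.26]},
  {"gripper": 1,"linear": [-0.037,0.22,0],"delta_rot": [0,0,-0.325]},
  {"gripper": 1,"linear": [-0.044,0.264,0],"delta_rot": [0,0,-0.39]},
  {"gripper": 1,"linear": [-0.052,0.306,0],"delta_rot": [0,0,-0.45]},
  {"gripper": 1,"linear": [-0.052,0.306,0],"delta_rot": [0,0,-0.45]},
])

```text
clock: 11.7
position: [0.4271, 0.3129, 0.1849]
ee_rot: [-0.002, 0.705, 0.709, 0.002]
contact_force: [-0.3, -0.6, -2.5]
width: 0.0649
gripper_force: 47.4
```

send_rows([
  {"gripper": 1,"linear": [0,0,-0.03],"delta_rot": [0,0,0]},
  {"gripper": 1,"linear": [0,0,-0.06],"delta_rot": [0,0,0]},
  {"gripper": 1,"linear": [0,0,-0.085],"delta_rot": [0,0,0]},
  {"gripper": 1,"linear": [0,0,-0.1],"delta_rot": [0,0,0]},
  {"gripper": 1,"linear": [0,0,-0.1],"delta_rot": [0,0,0]},
  {"gripper": 1,"linear": [0,0,-0.1],"delta_rot": [0,0,0]},
])

```text
clock: 12.3
position: [0.4287, 0.3071, 0.0849]
ee_rot: [0.0, 0.706, 0.708, 0.0]
contact_force: [0.5, 0.1, -2.9]
width: 0.0648
gripper_force: 47.4
```

send_rows([
  {"gripper": 1,"linear": [0,0,-0.005],"delta_rot": [0,0,0]},
  {"gripper": 1,"linear": [0,0,-0.007],"delta_rot": [0,0,0]},
  {"gripper": 1,"linear": [0,0,-0.008],"delta_rot": [0,0,0]},
  {"gripper": 1,"linear": [0,0,-0.009],"delta_rot": [0,0,0]},
  {"gripper": 1,"linear": [0,0,-0.009],"delta_rot": [0,0,0]},
])

```text
clock: 12.8
position: [0.4285, 0.3076, 0.0768]
ee_rot: [0.0, 0.706, 0.708, 0.001]
contact_force: [-1.5, -1.1, 5.4]
width: 0.0651
gripper_force: 48.2
```

send_rows([
  {"gripper": -1,"linear": [0,0,0],"delta_rot": [0,0,0]},
  {"gripper": -1,"linear": [0,0,0],"delta_rot": [0,0,0]},
  {"gripper": -1,"linear": [0,0,0],"delta_rot": [0,0,0]},
  {"gripper": -1,"linear": [0,0,0],"delta_rot": [0,0,0]},
  {"gripper": -1,"linear": [0,0,0],"delta_rot": [0,0,0]},
  {"gripper": -1,"linear": [0,0,0.03],"delta_rot": [0,0,0]},
  {"gripper": -1,"linear": [0,0,0.07],"delta_rot": [0,0,0]},
  {"gripper": -1,"linear": [0,0,0.12],"delta_rot": [0,0,0]},
])

```text
clock: 13.6
position: [0.4271, 0.3065, 0.195]
ee_rot: [-0.001, 0.706, 0.708, -0.002]
contact_force: [0.6, 0.4, 0.2]
width: 0.0851
gripper_force: 0.0
```

send_rows([
  {"gripper": -1,"linear": [0.006,-0.043,0],"delta_rot": [0,0,0.052]},
  {"gripper": -1,"linear": [0.011,-0.087,0],"delta_rot": [0,0,0.104]},
  {"gripper": -1,"linear": [0.017,-0.13,0],"delta_rot": [0,0,0.155]},
  {"gripper": -1,"linear": [0.023,-0.173,0],"delta_rot": [0,0,0.207]},
  {"gripper": -1,"linear": [0.028,-0.217,0],"delta_rot": [0,0,0.259]},
  {"gripper": -1,"linear": [0.034,-0.26,0],"delta_rot": [0,0,0.311]},
  {"gripper": -1,"linear": [0.04,-0.303,0],"delta_rot": [0,0,0.363]},
  {"gripper": -1,"linear": [0.046,-0.346,0],"delta_rot": [0,0,0.414]},
])

```text
clock: 14.4
position: [0.4743, -0.0406, 0.1954]
ee_rot: [0.0, 0.545, 0.838, 0.0]
contact_force: [0.7, 0.3, 0.1]
width: 0.0853
gripper_force: 0.0
```

send_rows([
  {"gripper": -0.4,"linear": [0.006,-0.043,0],"delta_rot": [0,0,0.052]},
  {"gripper": -0.4,"linear": [0.011,-0.087,0],"delta_rot": [0,0,0.104]},
  {"gripper": -0.4,"linear": [0.017,-0.13,0],"delta_rot": [0,0,0.155]},
  {"gripper": -0.4,"linear": [0.023,-0.173,0],"delta_rot": [0,0,0.207]},
  {"gripper": -0.4,"linear": [0.028,-0.217,0],"delta_rot": [0,0,0.259]},
  {"gripper": -0.4,"linear": [0.034,-0.26,0],"delta_rot": [0,0,0.311]},
  {"gripper": -0.4,"linear": [0.04,-0.304,0],"delta_rot": [0,0,0.363]},
  {"gripper": -0.4,"linear": [0.04,-0.304,0],"delta_rot": [0,0,0.363]},
])

```text
clock: 15.2
position: [0.5149, -0.349, 0.1945]
ee_rot: [0.001, 0.387, 0.922, -0.002]
contact_force: [-0.1, 1.1, -0.6]
width: 0.0598
gripper_force: 0.0
```

```bash
python3 - <<'E'
from h import *
from rig import get_state,optics
s=get_state(); im=optics.get_image("wrist"); w=wrist(im,s); t=optics.get_image("top"); sd=optics.get_image("side")
print(s["position"],s["width"],proj(w,(.514,-.342,.112)))
hsv=cv2.cvtColor(im["pixels"],cv2.COLOR_BGR2HSV)
m=((hsv[...,1]>150)&((hsv[...,0]<8)|(hsv[...,0]>170))&(hsv[...,2]>90)).astype(np.uint8)
c=max(cv2.findContours(m,0,2)[0],key=cv2.contourArea);c,r=cv2.minEnclosingCircle(c); print("spice",c,r,plane(w,[c],.112))
a=cv2.resize(im["pixels"],(400,300)); c=cv2.resize(sd["pixels"][100:310,230:430],(400,300))
cv2.imwrite("pics/c3.png",np.hstack([a,c]))
E
```

```text
[ 0.51490233 -0.34898471  0.19450669] 0.05981476775262327 [[321.27413427 235.93344435]]
spice (322.70648193359375, 234.83084106445312) 41.178688049316406 [[ 0.5141197  -0.34098908  0.112     ]]
```

View pics/c3.png

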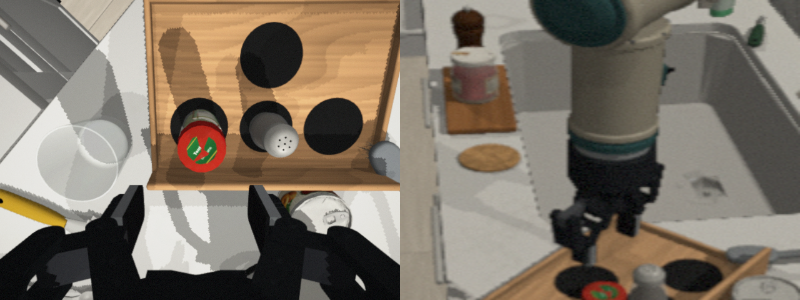

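The mill and jam stand on the board, and the spice cap at (322,235) is where predicted. Descending onto the spice cap.

send_rows([
  {"gripper": -0.4,"linear": [0,0.001,-0.04],"delta_rot": [0,0,0]},
  {"gripper": -0.4,"linear": [0,0.001,-0.07],"delta_rot": [0,0,0]},
  {"gripper": -0.4,"linear": [0,0.001,-0.1],"delta_rot": [0,0,0]},
  {"gripper": -0.4,"linear": [0,0.001,-0.121],"delta_rot": [0,0,0]},
  {"gripper": -0.4,"linear": [0,0.001,-0.121],"delta_rot": [0,0,0]},
])

```text
clock: 15.85
position: [0.5122, -0.3383, 0.0715]
ee_rot: [-0.004, 0.385, 0.923, 0.001]
contact_force: [-0.8, 1.0, 0.1]
width: 0.0597
gripper_force: 0.0
```

send_rows([
  {"gripper": 1,"linear": [0,0,0],"delta_rot": [0,0,0]},
  {"gripper": 1,"linear": [0,0,0],"delta_rot": [0,0,0]},
  {"gripper": 1,"linear": [0,0,0],"delta_rot": [0,0,0]},
  {"gripper": 1,"linear": [0,0,0],"delta_rot": [0,0,0]},
  {"gripper": 1,"linear": [0,0,0],"delta_rot": [0,0,0]},
  {"gripper": 1,"linear": [0,0,0],"delta_rot": [0,0,0]},
], newtons=30)

```text
clock: 16.45
position: [0.5147, -0.3421, 0.0753]
ee_rot: [0.001, 0.386, 0.923, -0.0]
contact_force: [-0.1, 0.1, 3.0]
width: 0.0442
gripper_force: 31.0
```

send_rows([
  {"gripper": 1,"linear": [0,0,0.03],"delta_rot": [0,0,0]},
  {"gripper": 1,"linear": [0,0,0.07],"delta_rot": [0,0,0]},
  {"gripper": 1,"linear": [0,0,0.12],"delta_rot": [0,0,0]},
  {"gripper": 1,"linear": [-0.007,0.044,0.12],"delta_rot": [0,0,-0.06]},
  {"gripper": 1,"linear": [-0.013,0.087,0.12],"delta_rot": [0,0,-0.12]},
  {"gripper": 1,"linear": [-0.02,0.131,0.12],"delta_rot": [0,0,-0.18]},
  {"gripper": 1,"linear": [-0.026,0.174,0.12],"delta_rot": [0,0,-0.24]},
  {"gripper": 1,"linear": [-0.033,0.218,0.12],"delta_rot": [0,0,-0.3]},
])

```text
clock: 17.25
position: [0.4807, -0.1223, 0.1942]
ee_rot: [0.0, 0.521, 0.854, 0.0]
contact_force: [0.9, 0.3, -1.0]
width: 0.0438
gripper_force: 31.1
```

send_rows([
  {"gripper": 1,"linear": [-0.007,0.044,0],"delta_rot": [0,0,-0.06]},
  {"gripper": 1,"linear": [-0.013,0.087,0],"delta_rot": [0,0,-0.12]},
  {"gripper": 1,"linear": [-0.02,0.131,0],"delta_rot": [0,0,-0.18]},
  {"gripper": 1,"linear": [-0.026,0.174,0],"delta_rot": [0,0,-0.24]},
  {"gripper": 1,"linear": [-0.033,0.218,0],"delta_rot": [0,0,-0.3]},
  {"gripper": 1,"linear": [-0.04,0.262,0],"delta_rot": [0,0,-0.36]},
  {"gripper": 1,"linear": [-0.047,0.305,0],"delta_rot": [0,0,-0.42]},
  {"gripper": 1,"linear": [-0.053,0.349,0],"delta_rot": [0,0,-0.475]},
])

```text
clock: 18.05
position: [0.4275, 0.2267, 0.1944]
ee_rot: [0.0, 0.707, 0.708, 0.0]
contact_force: [1.2, -0.1, -1.2]
width: 0.0439
gripper_force: 31.1
```

send_rows([
  {"gripper": 1,"linear": [0,0,0],"delta_rot": [0,0,0]},
  {"gripper": 1,"linear": [0,0,-0.03],"delta_rot": [0,0,0]},
  {"gripper": 1,"linear": [0,0,-0.06],"delta_rot": [0,0,0]},
  {"gripper": 1,"linear": [0,0,-0.085],"delta_rot": [0,0,0]},
  {"gripper": 1,"linear": [0,0,-0.1],"delta_rot": [0,0,0]},
  {"gripper": 1,"linear": [0,0,-0.105],"delta_rot": [0,0,0]},
  {"gripper": 1,"linear": [0,0,-0.105],"delta_rot": [0,0,0]},
])

```text
clock: 18.75
position: [0.4281, 0.2245, 0.0889]
ee_rot: [-0.0, 0.706, 0.708, -0.001]
contact_force: [-0.1, 0.0, -1.2]
width: 0.0437
gripper_force: 31.1
```

send_rows([
  {"gripper": 1,"linear": [0,0,-0.002],"delta_rot": [0,0,0]},
  {"gripper": 1,"linear": [0,0,-0.003],"delta_rot": [0,0,0]},
  {"gripper": 1,"linear": [0,0,-0.004],"delta_rot": [0,0,0]},
  {"gripper": 1,"linear": [0,0,-0.004],"delta_rot": [0,0,0]},
])

```text
clock: 19.15
position: [0.4285, 0.2253, 0.0857]
ee_rot: [0.0, 0.706, 0.709, 0.0]
contact_force: [0.7, -0.0, -1.4]
width: 0.0435
gripper_force: 31.1
```

send_rows([
  {"gripper": 1,"linear": [0,0,-0.001],"delta_rot": [0,0,0]},
  {"gripper": 1,"linear": [0,0,-0.002],"delta_rot": [0,0,0]},
  {"gripper": 1,"linear": [0,0,-0.002],"delta_rot": [0,0,0]},
])

```text
clock: 19.45
position: [0.4286, 0.2256, 0.0852]
ee_rot: [0.0, 0.706, 0.709, 0.001]
contact_force: [-3.6, -0.7, 11.1]
width: 0.0439
gripper_force: 32.2
```

send_rows([
  {"gripper": -1,"linear": [0,0,0.001],"delta_rot": [0,0,0]},
  {"gripper": -1,"linear": [0,0,0.001],"delta_rot": [0,0,0]},
  {"gripper": -1,"linear": [0,0,0.001],"delta_rot": [0,0,0]},
  {"gripper": -1,"linear": [0,0,0.001],"delta_rot": [0,0,0]},
  {"gripper": -1,"linear": [0,0,0.001],"delta_rot": [0,0,0]},
  {"gripper": -1,"linear": [0,0,0.03],"delta_rot": [0,0,0]},
  {"gripper": -1,"linear": [0,0,0.07],"delta_rot": [0,0,0]},
  {"gripper": -1,"linear": [0,0,0.12],"delta_rot": [0,0,0]},
])

```text
clock: 20.25
position: [0.4269, 0.2247, 0.203]
ee_rot: [-0.001, 0.706, 0.709, -0.002]
contact_force: [0.8, 0.9, -0.2]
width: 0.0853
gripper_force: 0.0
```

send_rows([
  {"gripper": -1,"linear": [0.012,-0.043,0],"delta_rot": [0,0,0.065]},
  {"gripper": -1,"linear": [0.024,-0.085,0],"delta_rot": [0,0,0.13]},
  {"gripper": -1,"linear": [0.036,-0.128,0],"delta_rot": [0,0,0.194]},
  {"gripper": -1,"linear": [0.048,-0.171,0],"delta_rot": [0,0,0.259]},
  {"gripper": -1,"linear": [0.06,-0.213,0],"delta_rot": [0,0,0.324]},
  {"gripper": -1,"linear": [0.072,-0.256,0],"delta_rot": [0,0,0.389]},
  {"gripper": -1,"linear": [0.084,-0.298,0],"delta_rot": [0,0,0.453]},
  {"gripper": -1,"linear": [0.096,-0.341,0],"delta_rot": [0,0,0.518]},
])

```text
clock: 21.05
position: [0.5244, -0.1175, 0.2031]
ee_rot: [-0.0, 0.5, 0.866, 0.0]
contact_force: [0.6, 0.1, 0.4]
width: 0.0854
gripper_force: 0.0
```

send_rows([
  {"gripper": -0.5,"linear": [0.012,-0.043,0],"delta_rot": [0,0,0.065]},
  {"gripper": -0.5,"linear": [0.024,-0.085,0],"delta_rot": [0,0,0.13]},
  {"gripper": -0.5,"linear": [0.036,-0.128,0],"delta_rot": [0,0,0.194]},
  {"gripper": -0.5,"linear": [0.048,-0.171,0],"delta_rot": [0,0,0.259]},
  {"gripper": -0.5,"linear": [0.048,-0.171,0],"delta_rot": [0,0,0.259]},
  {"gripper": -0.5,"linear": [0.048,-0.171,0],"delta_rot": [0,0,0.259]},
])

```text
clock: 21.65
position: [0.572, -0.2876, 0.2023]
ee_rot: [-0.001, 0.386, 0.923, 0.0]
contact_force: [0.4, 0.7, -0.2]
width: 0.0641
gripper_force: 0.0
```

```bash
python3 - <<'E'
from h import *
from rig import get_state,optics
s=get_state(); im=optics.get_image("wrist"); w=wrist(im,s); sd=optics.get_image("side"); t=optics.get_image("top")
print(s["position"],s["width"],proj(w,[(.573,-.286,.094),(.573,-.286,.0065)]))
a=cv2.resize(im["pixels"],(400,300)); c=cv2.resize(sd["pixels"][100:310,230:430],(400,300))
d=cv2.resize(t["pixels"][240:310,150:300],(800,300))
cv2.imwrite("pics/c4.png",np.vstack([np.hstack([a,c]),d]))
E
```

```text
[ 0.57199116 -0.28759136  0.20226519] 0.06408140771208684 [[316.34458718 233.4031055 ]
 [315.68898202 205.0159851 ]]
```

View pics/c4.png

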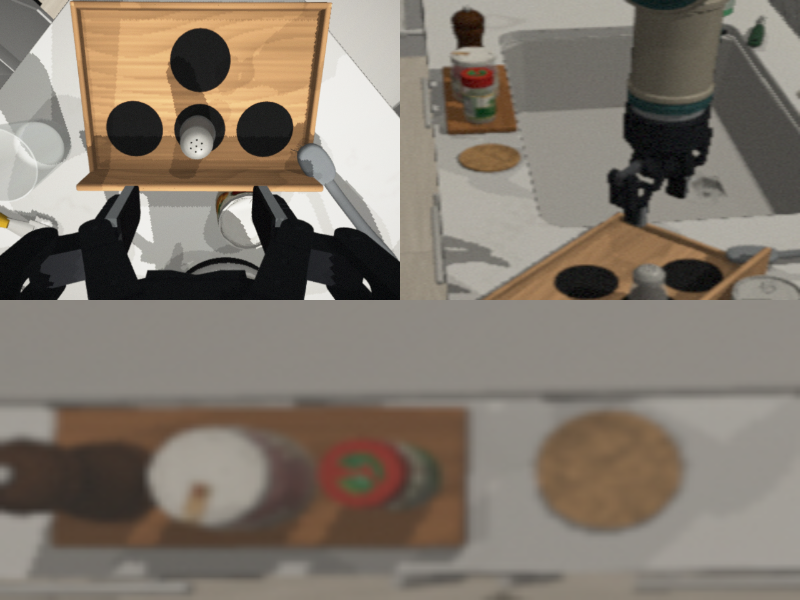

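All three stand on the board, and the shaker is at about (317,234) full-scale as predicted. Now gripping its body.

send_rows([
  {"gripper": -0.5,"linear": [0,0,-0.04],"delta_rot": [0,0,0]},
  {"gripper": -0.5,"linear": [0,0,-0.08],"delta_rot": [0,0,0]},
  {"gripper": -0.5,"linear": [0,0,-0.115],"delta_rot": [0,0,0]},
  {"gripper": -0.5,"linear": [0,0,-0.145],"delta_rot": [0,0,0]},
  {"gripper": -0.5,"linear": [0,0,-0.169],"delta_rot": [0,0,0]},
  {"gripper": -0.5,"linear": [0,0,-0.169],"delta_rot": [0,0,0]},
])

```text
clock: 22.4
position: [0.5697, -0.2837, 0.0312]
ee_rot: [-0.004, 0.384, 0.923, 0.001]
contact_force: [0.3, 0.3, 0.1]
width: 0.0639
gripper_force: 0.0
```

send_rows([
  {"gripper": 1,"linear": [0,0,0],"delta_rot": [0,0,0]},
  {"gripper": 1,"linear": [0,0,0],"delta_rot": [0,0,0]},
  {"gripper": 1,"linear": [0,0,0],"delta_rot": [0,0,0]},
  {"gripper": 1,"linear": [0,0,0],"delta_rot": [0,0,0]},
  {"gripper": 1,"linear": [0,0,0],"delta_rot": [0,0,0]},
  {"gripper": 1,"linear": [0,0,0],"delta_rot": [0,0,0]},
], newtons=30)

```text
clock: 23.0
position: [0.5736, -0.2873, 0.0364]
ee_rot: [0.002, 0.385, 0.923, 0.0]
contact_force: [0.0, 0.7, 5.8]
width: 0.0392
gripper_force: 31.0
```

Width is 39 mm rather than 44, so the pads are on the narrowing part. Regripping 6 mm lower.

send_rows([
  {"gripper": -0.5,"linear": [0,0,0],"delta_rot": [0,0,0]},
  {"gripper": -0.5,"linear": [0,0,0],"delta_rot": [0,0,0]},
  {"gripper": -0.5,"linear": [0,0,0],"delta_rot": [0,0,0]},
  {"gripper": -0.5,"linear": [0,0,-0.007],"delta_rot": [0,0,0]},
  {"gripper": -0.5,"linear": [0,0,-0.007],"delta_rot": [0,0,0]},
])

```text
clock: 23.5
position: [0.5715, -0.2863, 0.026]
ee_rot: [-0.001, 0.385, 0.923, 0.0]
contact_force: [-0.6, -0.1, -0.7]
width: 0.064
gripper_force: 0.0
```

send_rows([
  {"gripper": 1,"linear": [0,0,0],"delta_rot": [0,0,0]},
  {"gripper": 1,"linear": [0,0,0],"delta_rot": [0,0,0]},
  {"gripper": 1,"linear": [0,0,0],"delta_rot": [0,0,0]},
  {"gripper": 1,"linear": [0,0,0],"delta_rot": [0,0,0]},
  {"gripper": 1,"linear": [0,0,0],"delta_rot": [0,0,0]},
  {"gripper": 1,"linear": [0,0,0],"delta_rot": [0,0,0]},
])

```text
clock: 24.1
position: [0.5723, -0.2868, 0.0273]
ee_rot: [0.0, 0.385, 0.923, 0.0]
contact_force: [0.6, -0.7, -1.1]
width: 0.0402
gripper_force: 30.4
```

send_rows([
  {"gripper": 1,"linear": [0,0,0.005],"delta_rot": [0,0,0]},
  {"gripper": 1,"linear": [0,0,0.01],"delta_rot": [0,0,0]},
  {"gripper": 1,"linear": [0,0,0.01],"delta_rot": [0,0,0]},
])

```text
clock: 24.4
position: [0.5729, -0.2872, 0.0384]
ee_rot: [0.001, 0.385, 0.923, -0.0]
contact_force: [0.0, 0.9, -0.6]
width: 0.0407
gripper_force: 30.4
```

```bash
python3 - <<'E'
from h import *
import pickle
d=pickle.load(open("d0.pkl","rb"))
for n,(x0,x1,y0,y1),th in [("side",(245,300,195,228),70),("top",(245,285,260,298),70)]:
    im=d[n];h=cv2.cvtColor(im["pixels"],cv2.COLOR_BGR2HSV);m=np.zeros(h.shape[:2],np.uint8)
    m[y0:y1,x0:x1]=((h[...,1]>th)&(h[...,0]<25))[y0:y1,x0:x1]
    c=max(cv2.findContours(m,0,1)[0],key=cv2.contourArea);P=plane(im,c.reshape(-1,2),.004)
    print(n,cv2.boundingRect(c),P.min(0),P.max(0),(P.min(0)+P.max(0))/2, cv2.minEnclosingCircle(P[:,:2].astype(np.float32)))
E
```

```text
side (259, 201, 31, 19) [0.39082063 0.06622779 0.004     ] [0.47313789 0.14887752 0.004     ] [0.43197926 0.10755265 0.004     ] ((0.4322766065597534, 0.10704898834228516), 0.042852431535720825)
top (251, 266, 26, 27) [0.39290211 0.07288829 0.004     ] [0.4717267  0.14909341 0.004     ] [0.43231441 0.11099085 0.004     ] ((0.4322277009487152, 0.11145985871553421), 0.04088008031249046)
```

send_rows([
  {"gripper": 1,"linear": [0,0,0.04],"delta_rot": [0,0,0]},
  {"gripper": 1,"linear": [0,0,0.08],"delta_rot": [0,0,0]},
  {"gripper": 1,"linear": [0,0,0.12],"delta_rot": [0,0,0]},
  {"gripper": 1,"linear": [-0.014,0.04,0.12],"delta_rot": [0,0,0]},
  {"gripper": 1,"linear": [-0.028,0.08,0.12],"delta_rot": [0,0,0]},
  {"gripper": 1,"linear": [-0.042,0.119,0.12],"delta_rot": [0,0,0]},
  {"gripper": 1,"linear": [-0.056,0.159,0.12],"delta_rot": [0,0,0]},
  {"gripper": 1,"linear": [-0.07,0.199,0.12],"delta_rot": [0,0,0]},
])

```text
clock: 25.2
position: [0.5015, -0.0864, 0.1576]
ee_rot: [0.0, 0.385, 0.923, 0.0]
contact_force: [0.2, 0.4, -1.0]
width: 0.0405
gripper_force: 31.0
```

send_rows([
  {"gripper": 1,"linear": [-0.014,0.04,0],"delta_rot": [0,0,0]},
  {"gripper": 1,"linear": [-0.028,0.08,0],"delta_rot": [0,0,0]},
  {"gripper": 1,"linear": [-0.042,0.119,0],"delta_rot": [0,0,0]},
  {"gripper": 1,"linear": [-0.056,0.159,0],"delta_rot": [0,0,0]},
  {"gripper": 1,"linear": [-0.07,0.196,0],"delta_rot": [0,0,0]},
  {"gripper": 1,"linear": [-0.07,0.196,-0.03],"delta_rot": [0,0,0]},
  {"gripper": 1,"linear": [-0.07,0.196,-0.06],"delta_rot": [0,0,0]},
  {"gripper": 1,"linear": [-0.07,0.196,-0.06],"delta_rot": [0,0,0]},
])

```text
clock: 26.0
position: [0.4289, 0.1083, 0.0948]
ee_rot: [-0.003, 0.384, 0.923, -0.002]
contact_force: [-0.3, 0.8, -1.0]
width: 0.0405
gripper_force: 31.1
```

```bash
python3 - <<'E'
from h import *
from rig import get_state,optics
s=get_state(); im=optics.get_image("wrist"); w=wrist(im,s); sd=optics.get_image("side")
print(s["position"],proj(w,[(.432,.109,.006),(.432,.109,s["position"][2]-.02)]))
h=cv2.cvtColor(im["pixels"],cv2.COLOR_BGR2HSV); m=((h[...,1]>70)&(h[...,0]<25)&(h[...,2]>60)).astype(np.uint8)
for c in cv2.findContours(m,0,1)[0]:
    if cv2.contourArea(c)>500:
        P=plane(w,c.reshape(-1,2),.006); print(cv2.boundingRect(c),cv2.minEnclosingCircle(P[:,:2].astype(np.float32)))
a=cv2.resize(im["pixels"],(400,300)); c=cv2.resize(sd["pixels"][120:270,230:430],(400,300))
cv2.imwrite("pics/c5.png",np.hstack([a,c]))
E
```

```text
[0.42887617 0.10834486 0.09482929] [[318.91000361 246.38494111]
 [319.92642398 294.44676822]]
(250, 171, 145, 128) ((0.4320766031742096, 0.1110830083489418), 0.04188275709748268)
(363, 0, 277, 203) ((0.4464620053768158, 0.23136551678180695), 0.07696269452571869)
```

View pics/c5.png

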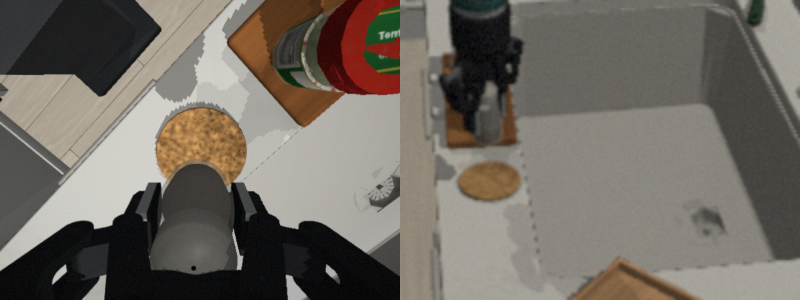

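The coaster sits right under the held shaker, at about (0.432,0.111). Lowering.

send_rows([
  {"gripper": 1,"linear": [0,0.002,-0.03],"delta_rot": [0,0,0]},
  {"gripper": 1,"linear": [0,0.002,-0.05],"delta_rot": [0,0,0]},
  {"gripper": 1,"linear": [0,0.002,-0.062],"delta_rot": [0,0,0]},
  {"gripper": 1,"linear": [0,0.002,-0.067],"delta_rot": [0,0,0]},
  {"gripper": 1,"linear": [0,0.002,-0.069],"delta_rot": [0,0,0]},
  {"gripper": 1,"linear": [0,0.002,-0.069],"delta_rot": [0,0,0]},
])

```text
clock: 26.7
position: [0.4334, 0.1101, 0.0292]
ee_rot: [0.001, 0.385, 0.923, 0.001]
contact_force: [0.2, 0.2, -0.3]
width: 0.0404
gripper_force: 31.1
```

send_rows([
  {"gripper": 1,"linear": [-0.001,0,-0.001],"delta_rot": [0,0,0]},
  {"gripper": 1,"linear": [-0.001,0,-0.002],"delta_rot": [0,0,0]},
  {"gripper": 1,"linear": [-0.001,0,-0.002],"delta_rot": [0,0,0]},
])

```text
clock: 27.0
position: [0.4318, 0.1102, 0.0272]
ee_rot: [0.001, 0.385, 0.923, 0.0]
contact_force: [-0.3, -0.3, 4.7]
width: 0.0405
gripper_force: 31.5
```

send_rows([
  {"gripper": -0.7,"linear": [0,0,0],"delta_rot": [0,0,0]},
  {"gripper": -0.7,"linear": [0,0,0],"delta_rot": [0,0,0]},
  {"gripper": -0.7,"linear": [0,0,0],"delta_rot": [0,0,0]},
  {"gripper": -0.7,"linear": [0,0,0],"delta_rot": [0,0,0]},
  {"gripper": -0.7,"linear": [0,0,0.04],"delta_rot": [0,0,0]},
  {"gripper": -0.7,"linear": [0,0,0.08],"delta_rot": [0,0,0]},
  {"gripper": -0.7,"linear": [0,0,0.13],"delta_rot": [0,0,0]},
  {"gripper": -0.7,"linear": [0,0,0.18],"delta_rot": [0,0,0]},
])

```text
clock: 27.8
position: [0.4306, 0.1102, 0.2079]
ee_rot: [-0.0, 0.385, 0.923, -0.0]
contact_force: [1.4, 0.5, 0.0]
width: 0.0728
gripper_force: 0.0
```

send_rows([
  {"gripper": -0.7,"linear": [-0.001,0.02,0],"delta_rot": [0,0,-0.13]},
  {"gripper": -0.7,"linear": [-0.001,0.04,0],"delta_rot": [0,0,-0.26]},
  {"gripper": -0.7,"linear": [-0.002,0.06,0],"delta_rot": [0,0,-0.39]},
  {"gripper": -0.7,"linear": [-0.002,0.08,0],"delta_rot": [0,0,-0.52]},
  {"gripper": -0.7,"linear": [-0.003,0.1,0],"delta_rot": [0,0,-0.65]},
  {"gripper": -0.7,"linear": [-0.003,0.115,0],"delta_rot": [0,0,-0.777]},
  {"gripper": -0.7,"linear": [-0.003,0.115,0],"delta_rot": [0,0,-0.777]},
  {"gripper": -0.7,"linear": [-0.003,0.115,0],"delta_rot": [0,0,-0.777]},
])

```text
clock: 28.6
position: [0.4281, 0.2249, 0.2061]
ee_rot: [0.0, 0.704, 0.71, -0.0]
contact_force: [0.6, -0.6, 0.6]
width: 0.0721
gripper_force: 0.0
```

```bash
python3 - <<'E'
from h import *
from rig import get_state,optics
import pickle
s=get_state(); im=optics.get_image("wrist"); w=wrist(im,s); sd=optics.get_image("side"); t=optics.get_image("top")
pickle.dump((w,t,sd),open("w6.pkl","wb"))
print(s["position"],s["width"],proj(w,[(.4285,.2255,.122)]))
a=cv2.resize(im["pixels"],(400,300)); c=cv2.resize(sd["pixels"][120:270,230:430],(400,300))
d=cv2.resize(t["pixels"][240:310,220:300],(342,300)); d=np.hstack([d,np.zeros((300,458,3),np.uint8)])
cv2.imwrite("pics/c6.png",np.vstack([np.hstack([a,c]),d]))
E
```

```text
[0.42805236 0.22490384 0.20605831] 0.07213612651414976 [[314.0205611  244.15820267]]
```

View pics/c6.png

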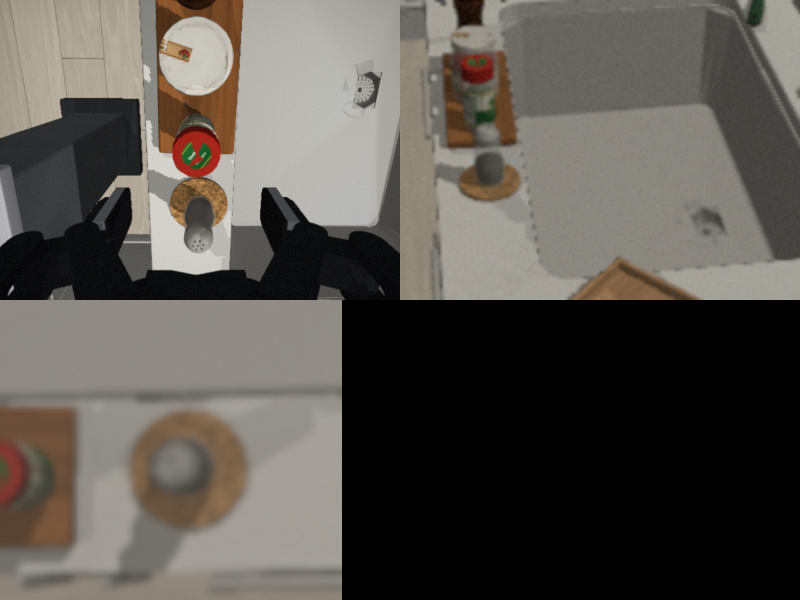

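The shaker stands upright on the coaster's centre, and the spice cap at (314,242) is as predicted. Picking the spice jar back up.

```bash
python3 - <<'E'
from h import *
import pickle
w,t,sd=pickle.load(open("w6.pkl","rb"))
print(plane(w,[(317,380)],.094),plane(t,[(220+181/4.275,240+466/300*70)],.094))
w1=pickle.load(open("w1.pkl","rb"))
# pads seen from over the shaker's place (c4: TCP .5720,-.2876,.2023)
E
```

```text
[[0.4314375  0.11791737 0.094     ]] [[0.23556724 0.10284459 0.094     ]]
```

send_rows([
  {"gripper": -0.7,"linear": [0,0,-0.04],"delta_rot": [0,0,0]},
  {"gripper": -0.7,"linear": [0,0,-0.07],"delta_rot": [0,0,0]},
  {"gripper": -0.7,"linear": [0,0,-0.1],"delta_rot": [0,0,0]},
  {"gripper": -0.7,"linear": [0,0,-0.121],"delta_rot": [0,0,0]},
  {"gripper": -0.7,"linear": [0,0,-0.121],"delta_rot": [0,0,0]},
])

```text
clock: 29.25
position: [0.426, 0.2236, 0.0829]
ee_rot: [-0.001, 0.706, 0.708, -0.003]
contact_force: [-0.4, 0.4, -0.0]
width: 0.0728
gripper_force: 0.0
```

send_rows([
  {"gripper": 1,"linear": [0,0,0],"delta_rot": [0,0,0]},
  {"gripper": 1,"linear": [0,0,0],"delta_rot": [0,0,0]},
  {"gripper": 1,"linear": [0,0,0],"delta_rot": [0,0,0]},
  {"gripper": 1,"linear": [0,0,0],"delta_rot": [0,0,0]},
  {"gripper": 1,"linear": [0,0,0],"delta_rot": [0,0,0]},
  {"gripper": 1,"linear": [0,0,0],"delta_rot": [0,0,0]},
], newtons=30)

```text
clock: 29.85
position: [0.4294, 0.2255, 0.0868]
ee_rot: [0.001, 0.706, 0.709, 0.001]
contact_force: [-0.5, -0.9, 6.5]
width: 0.0442
gripper_force: 30.9
```

```bash
python3 - <<'E'
from h import *
import pickle
w,t,sd=pickle.load(open("w6.pkl","rb"))
print(plane(w,[(317,382)],.094),plane(t,[(220+181/4.275,240+166/300*70)],.094),"coaster w",plane(w,[(318,326)],.006))
print("side cap",plane(sd,[(230+486/2,120+128/2)],.094), "foot",plane(sd,[(230+489/2,120+178/2)],.014))
E
```

```text
[[0.43145319 0.11631253 0.094     ]] [[0.43009413 0.10102307 0.094     ]] coaster w [[0.43302659 0.11279663 0.006     ]]
side cap [[0.94984199 0.03712935 0.094     ]] foot [[0.96872743 0.03138599 0.014     ]]
```

send_rows([
  {"gripper": 1,"linear": [0,0,0.03],"delta_rot": [0,0,0]},
  {"gripper": 1,"linear": [0,0,0.07],"delta_rot": [0,0,0]},
  {"gripper": 1,"linear": [0,0,0.12],"delta_rot": [0,0,0]},
  {"gripper": 1,"linear": [0.007,-0.044,0.13],"delta_rot": [0,0,0.06]},
  {"gripper": 1,"linear": [0.013,-0.087,0.13],"delta_rot": [0,0,0.12]},
  {"gripper": 1,"linear": [0.02,-0.131,0.13],"delta_rot": [0,0,0.18]},
  {"gripper": 1,"linear": [0.026,-0.175,0.13],"delta_rot": [0,0,0.24]},
  {"gripper": 1,"linear": [0.033,-0.219,0.13],"delta_rot": [0,0,0.3]},
])

```text
clock: 30.65
position: [0.461, 0.0048, 0.2156]
ee_rot: [0.0, 0.591, 0.807, 0.0]
contact_force: [1.2, -0.5, -1.0]
width: 0.0438
gripper_force: 31.3
```

send_rows([
  {"gripper": 1,"linear": [0.007,-0.044,0],"delta_rot": [0,0,0.06]},
  {"gripper": 1,"linear": [0.013,-0.087,0],"delta_rot": [0,0,0.12]},
  {"gripper": 1,"linear": [0.02,-0.131,0],"delta_rot": [0,0,0.18]},
  {"gripper": 1,"linear": [0.026,-0.175,0],"delta_rot": [0,0,0.24]},
  {"gripper": 1,"linear": [0.033,-0.219,0],"delta_rot": [0,0,0.3]},
  {"gripper": 1,"linear": [0.04,-0.263,0],"delta_rot": [0,0,0.36]},
  {"gripper": 1,"linear": [0.047,-0.306,0],"delta_rot": [0,0,0.42]},
  {"gripper": 1,"linear": [0.053,-0.349,0],"delta_rot": [0,0,0.475]},
])

```text
clock: 31.45
position: [0.5143, -0.3444, 0.2152]
ee_rot: [0.0, 0.385, 0.923, 0.0]
contact_force: [0.8, 0.3, -0.5]
width: 0.0437
gripper_force: 31.3
```

send_rows([
  {"gripper": 1,"linear": [0,0,0],"delta_rot": [0,0,0]},
  {"gripper": 1,"linear": [0,0,-0.03],"delta_rot": [0,0,0]},
  {"gripper": 1,"linear": [0,0,-0.06],"delta_rot": [0,0,0]},
  {"gripper": 1,"linear": [0,0,-0.09],"delta_rot": [0,0,0]},
  {"gripper": 1,"linear": [0,0,-0.115],"delta_rot": [0,0,0]},
  {"gripper": 1,"linear": [0,0,-0.132],"delta_rot": [0,0,0]},
  {"gripper": 1,"linear": [0,0,-0.132],"delta_rot": [0,0,0]},
])

```text
clock: 32.15
position: [0.5124, -0.3406, 0.0806]
ee_rot: [-0.003, 0.386, 0.923, 0.001]
contact_force: [0.5, 0.7, -1.1]
width: 0.0436
gripper_force: 31.3
```

send_rows([
  {"gripper": 1,"linear": [0,-0.001,-0.004],"delta_rot": [0,0,0]},
  {"gripper": 1,"linear": [0,-0.001,-0.006],"delta_rot": [0,0,0]},
  {"gripper": 1,"linear": [0,-0.001,-0.007],"delta_rot": [0,0,0]},
  {"gripper": 1,"linear": [0,-0.001,-0.007],"delta_rot": [0,0,0]},
])

```text
clock: 32.55
position: [0.5146, -0.344, 0.0771]
ee_rot: [0.001, 0.386, 0.923, -0.0]
contact_force: [-0.3, -0.2, -1.6]
width: 0.0437
gripper_force: 31.3
```

send_rows([
  {"gripper": 1,"linear": [0,0,-0.001],"delta_rot": [0,0,0]},
  {"gripper": 1,"linear": [0,0,-0.002],"delta_rot": [0,0,0]},
  {"gripper": 1,"linear": [0,0,-0.002],"delta_rot": [0,0,0]},
])

```text
clock: 32.85
position: [0.515, -0.3445, 0.0768]
ee_rot: [0.001, 0.386, 0.923, -0.0]
contact_force: [-1.5, 0.1, 8.6]
width: 0.0441
gripper_force: 32.0
```

send_rows([
  {"gripper": -0.6,"linear": [0,0,0.001],"delta_rot": [0,0,0]},
  {"gripper": -0.6,"linear": [0,0,0.001],"delta_rot": [0,0,0]},
  {"gripper": -0.6,"linear": [0,0,0.001],"delta_rot": [0,0,0]},
  {"gripper": -0.6,"linear": [0,0,0.001],"delta_rot": [0,0,0]},
  {"gripper": -0.6,"linear": [0,0,0.001],"delta_rot": [0,0,0]},
  {"gripper": -0.6,"linear": [0,0,0.04],"delta_rot": [0,0,0]},
  {"gripper": -0.6,"linear": [0,0,0.08],"delta_rot": [0,0,0]},
  {"gripper": -0.6,"linear": [0,0,0.13],"delta_rot": [0,0,0]},
])

```text
clock: 33.65
position: [0.5134, -0.343, 0.2039]
ee_rot: [-0.002, 0.386, 0.923, 0.001]
contact_force: [1.1, -1.2, 0.3]
width: 0.068
gripper_force: 0.0
```

send_rows([
  {"gripper": -1,"linear": [-0.006,0.043,0],"delta_rot": [0,0,-0.052]},
  {"gripper": -1,"linear": [-0.011,0.087,0],"delta_rot": [0,0,-0.104]},
  {"gripper": -1,"linear": [-0.017,0.13,0],"delta_rot": [0,0,-0.155]},
  {"gripper": -1,"linear": [-0.023,0.173,0],"delta_rot": [0,0,-0.207]},
  {"gripper": -1,"linear": [-0.028,0.217,0],"delta_rot": [0,0,-0.259]},
  {"gripper": -1,"linear": [-0.034,0.26,0],"delta_rot": [0,0,-0.311]},
  {"gripper": -1,"linear": [-0.04,0.303,0],"delta_rot": [0,0,-0.363]},
  {"gripper": -1,"linear": [-0.046,0.346,0],"delta_rot": [0,0,-0.414]},
])

```text
clock: 34.45
position: [0.4678, 0.0038, 0.2043]
ee_rot: [0.0, 0.568, 0.823, 0.0]
contact_force: [0.8, 1.3, -0.8]
width: 0.085
gripper_force: 0.0
```

send_rows([
  {"gripper": -1,"linear": [-0.006,0.043,0],"delta_rot": [0,0,-0.052]},
  {"gripper": -1,"linear": [-0.011,0.087,0],"delta_rot": [0,0,-0.104]},
  {"gripper": -1,"linear": [-0.017,0.13,0],"delta_rot": [0,0,-0.155]},
  {"gripper": -1,"linear": [-0.023,0.173,0],"delta_rot": [0,0,-0.207]},
  {"gripper": -1,"linear": [-0.028,0.217,0],"delta_rot": [0,0,-0.259]},
  {"gripper": -1,"linear": [-0.034,0.26,0],"delta_rot": [0,0,-0.311]},
  {"gripper": -1,"linear": [-0.04,0.306,0],"delta_rot": [0,0,-0.363]},
  {"gripper": -1,"linear": [-0.04,0.306,0],"delta_rot": [0,0,-0.363]},
])

```text
clock: 35.25
position: [0.4274, 0.3134, 0.2042]
ee_rot: [-0.001, 0.705, 0.71, 0.001]
contact_force: [0.4, -0.3, -0.1]
width: 0.0855
gripper_force: 0.0
```

send_rows([
  {"gripper": -1,"linear": [0,0,0],"delta_rot": [0,0,0]},
  {"gripper": -1,"linear": [0,0,0],"delta_rot": [0,0,0]},
])

```text
clock: 35.45
position: [0.4282, 0.3073, 0.2041]
ee_rot: [0.0, 0.706, 0.708, -0.001]
contact_force: [0.0, 0.2, -0.7]
width: 0.0854
gripper_force: 0.0
```

```bash
python3 - <<'E'
from h import *
from rig import get_state,optics
s=get_state(); im=optics.get_image("wrist"); w=wrist(im,s); sd=optics.get_image("side"); t=optics.get_image("top")
print(s["position"],s["width"],proj(w,[(.4285,.3076,.115)]))
a=cv2.resize(im["pixels"],(400,300)); c=cv2.resize(sd["pixels"][220:400,220:460],(400,300))
d=cv2.resize(t["pixels"][165:305,320:480],(343,300)); e=cv2.resize(sd["pixels"][120:260,230:417],(400,300))
cv2.imwrite("pics/c7.png",np.vstack([np.hstack([a,c]),np.hstack([d,e,np.zeros((300,57,3),np.uint8)])]))
E
```

```text
[0.42819361 0.30725972 0.20407527] 0.08539926113932791 [[313.75826332 241.98695567]]
```

View pics/c7.png

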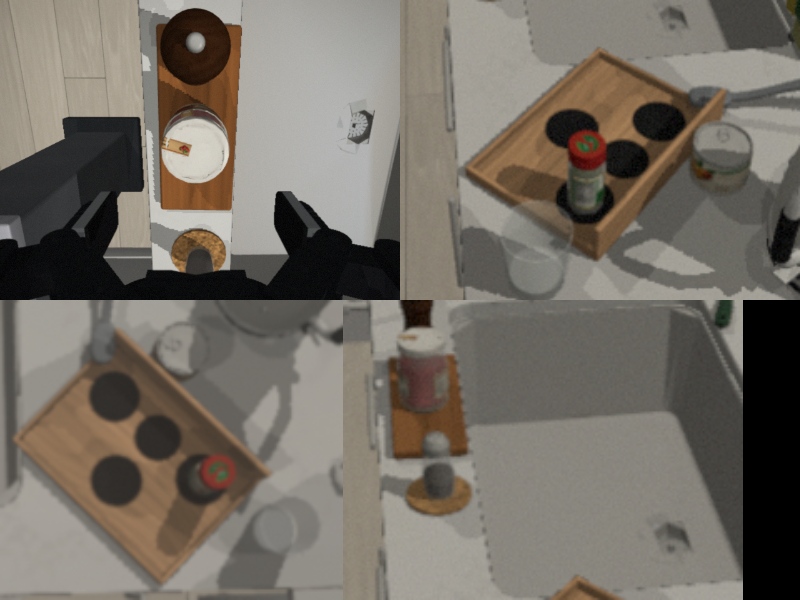

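The spice jar is back on its pad and the shaker stands on the coaster. The jam lid is at (314,241) as predicted, so I'm gripping it.

send_rows([
  {"gripper": -1,"linear": [0,0,-0.04],"delta_rot": [0,0,0]},
  {"gripper": -1,"linear": [0,0,-0.075],"delta_rot": [0,0,0]},
  {"gripper": -1,"linear": [0,0,-0.105],"delta_rot": [0,0,0]},
  {"gripper": -1,"linear": [0,0,-0.13],"delta_rot": [0,0,0]},
  {"gripper": -1,"linear": [0,0,-0.13],"delta_rot": [0,0,0]},
])

```text
clock: 36.1
position: [0.4262, 0.3058, 0.0714]
ee_rot: [-0.001, 0.707, 0.707, -0.004]
contact_force: [0.3, 0.1, -0.6]
width: 0.0852
gripper_force: 0.0
```

send_rows([
  {"gripper": 1,"linear": [0,0,0],"delta_rot": [0,0,0]},
  {"gripper": 1,"linear": [0,0,0],"delta_rot": [0,0,0]},
  {"gripper": 1,"linear": [0,0,0],"delta_rot": [0,0,0]},
  {"gripper": 1,"linear": [0,0,0],"delta_rot": [0,0,0]},
  {"gripper": 1,"linear": [0,0,0],"delta_rot": [0,0,0]},
  {"gripper": 1,"linear": [0,0,0],"delta_rot": [0,0,0]},
], newtons=40)

```text
clock: 36.7
position: [0.4288, 0.3084, 0.0761]
ee_rot: [0.0, 0.706, 0.708, 0.001]
contact_force: [-3.4, -1.5, 7.1]
width: 0.0655
gripper_force: 45.3
```

send_rows([
  {"gripper": 1,"linear": [0,0,0.03],"delta_rot": [0,0,0]},
  {"gripper": 1,"linear": [0,0,0.07],"delta_rot": [0,0,0]},
  {"gripper": 1,"linear": [0,0,0.12],"delta_rot": [0,0,0]},
  {"gripper": 1,"linear": [0.007,-0.044,0.13],"delta_rot": [0,0,0.065]},
  {"gripper": 1,"linear": [0.015,-0.088,0.13],"delta_rot": [0,0,0.13]},
  {"gripper": 1,"linear": [0.022,-0.133,0.13],"delta_rot": [0,0,0.194]},
  {"gripper": 1,"linear": [0.03,-0.177,0.13],"delta_rot": [0,0,0.259]},
  {"gripper": 1,"linear": [0.037,-0.221,0.13],"delta_rot": [0,0,0.324]},
])

```text
clock: 37.5
position: [0.4657, 0.0855, 0.2047]
ee_rot: [0.001, 0.582, 0.813, 0.001]
contact_force: [0.4, 0.2, -3.3]
width: 0.065
gripper_force: 47.6
```

send_rows([
  {"gripper": 1,"linear": [0.007,-0.044,0],"delta_rot": [0,0,0.065]},
  {"gripper": 1,"linear": [0.015,-0.088,0],"delta_rot": [0,0,0.13]},
  {"gripper": 1,"linear": [0.022,-0.133,0],"delta_rot": [0,0,0.194]},
  {"gripper": 1,"linear": [0.03,-0.177,0],"delta_rot": [0,0,0.259]},
  {"gripper": 1,"linear": [0.037,-0.221,0],"delta_rot": [0,0,0.324]},
  {"gripper": 1,"linear": [0.044,-0.265,0],"delta_rot": [0,0,0.389]},
  {"gripper": 1,"linear": [0.052,-0.309,0],"delta_rot": [0,0,0.453]},
  {"gripper": 1,"linear": [0.052,-0.309,0],"delta_rot": [0,0,0.453]},
])

```text
clock: 38.3
position: [0.5189, -0.2285, 0.2042]
ee_rot: [0.002, 0.388, 0.922, -0.002]
contact_force: [0.4, 0.8, -3.0]
width: 0.0651
gripper_force: 47.6
```

send_rows([
  {"gripper": 1,"linear": [0,0,0],"delta_rot": [0,0,0]},
  {"gripper": 1,"linear": [0,0,-0.03],"delta_rot": [0,0,0]},
  {"gripper": 1,"linear": [0,0,-0.06],"delta_rot": [0,0,0]},
  {"gripper": 1,"linear": [0,0,-0.09],"delta_rot": [0,0,0]},
  {"gripper": 1,"linear": [0,0,-0.115],"delta_rot": [0,0,0]},
  {"gripper": 1,"linear": [0,0,-0.13],"delta_rot": [0,0,0]},
  {"gripper": 1,"linear": [0,0,-0.13],"delta_rot": [0,0,0]},
  {"gripper": 1,"linear": [0,0,-0.13],"delta_rot": [0,0,0]},
])

```text
clock: 39.1
position: [0.5175, -0.2208, 0.0748]
ee_rot: [0.0, 0.385, 0.923, 0.0]
contact_force: [0.7, -0.4, -3.1]
width: 0.0651
gripper_force: 47.6
```

Expected contact at about 0.0665.

send_rows([
  {"gripper": 1,"linear": [0,-0.001,-0.004],"delta_rot": [0,0,0]},
  {"gripper": 1,"linear": [0,-0.001,-0.007],"delta_rot": [0,0,0]},
  {"gripper": 1,"linear": [0,-0.001,-0.008],"delta_rot": [0,0,0]},
  {"gripper": 1,"linear": [0,-0.001,-0.009],"delta_rot": [0,0,0]},
  {"gripper": 1,"linear": [0,-0.001,-0.009],"delta_rot": [0,0,0]},
])

```text
clock: 39.6
position: [0.5177, -0.2232, 0.0662]
ee_rot: [0.001, 0.386, 0.923, -0.0]
contact_force: [-0.4, 0.3, 3.1]
width: 0.065
gripper_force: 48.1
```

send_rows([
  {"gripper": -1,"linear": [0,0,0],"delta_rot": [0,0,0]},
  {"gripper": -1,"linear": [0,0,0],"delta_rot": [0,0,0]},
  {"gripper": -1,"linear": [0,0,0],"delta_rot": [0,0,0]},
  {"gripper": -1,"linear": [0,0,0],"delta_rot": [0,0,0]},
  {"gripper": -1,"linear": [0,0,0.04],"delta_rot": [0,0,0]},
  {"gripper": -1,"linear": [0,0,0.08],"delta_rot": [0,0,0]},
  {"gripper": -1,"linear": [0,0,0.13],"delta_rot": [0,0,0]},
  {"gripper": -1,"linear": [0,0,0.18],"delta_rot": [0,0,0]},
])

```text
clock: 40.4
position: [0.5169, -0.2225, 0.2468]
ee_rot: [-0.0, 0.386, 0.923, 0.0]
contact_force: [0.1, -0.5, -0.4]
width: 0.085
gripper_force: 0.0
```

send_rows([
  {"gripper": -1,"linear": [-0.006,0.044,0],"delta_rot": [0,0,-0.055]},
  {"gripper": -1,"linear": [-0.013,0.089,0],"delta_rot": [0,0,-0.11]},
  {"gripper": -1,"linear": [-0.019,0.133,0],"delta_rot": [0,0,-0.165]},
  {"gripper": -1,"linear": [-0.026,0.177,0],"delta_rot": [0,0,-0.22]},
  {"gripper": -1,"linear": [-0.032,0.222,0],"delta_rot": [0,0,-0.275]},
  {"gripper": -1,"linear": [-0.038,0.266,0],"delta_rot": [0,0,-0.33]},
  {"gripper": -1,"linear": [-0.045,0.31,0],"delta_rot": [0,0,-0.385]},
  {"gripper": -1,"linear": [-0.051,0.354,0],"delta_rot": [0,0,-0.44]},
])

```text
clock: 41.2
position: [0.4657, 0.1329, 0.2455]
ee_rot: [0.0, 0.579, 0.816, 0.0]
contact_force: [0.4, -0.7, 0.2]
width: 0.0855
gripper_force: 0.0
```

send_rows([
  {"gripper": -1,"linear": [-0.006,0.044,0],"delta_rot": [0,0,-0.055]},
  {"gripper": -1,"linear": [-0.013,0.089,0],"delta_rot": [0,0,-0.11]},
  {"gripper": -1,"linear": [-0.019,0.133,0],"delta_rot": [0,0,-0.165]},
  {"gripper": -1,"linear": [-0.026,0.177,0],"delta_rot": [0,0,-0.22]},
  {"gripper": -1,"linear": [-0.032,0.222,0],"delta_rot": [0,0,-0.275]},
  {"gripper": -1,"linear": [-0.038,0.266,0],"delta_rot": [0,0,-0.335]},
  {"gripper": -1,"linear": [-0.038,0.266,0],"delta_rot": [0,0,-0.335]},
  {"gripper": -1,"linear": [-0.038,0.266,0],"delta_rot": [0,0,-0.335]},
])

```text
clock: 42.0
position: [0.4278, 0.3978, 0.2448]
ee_rot: [0.0, 0.705, 0.709, -0.001]
contact_force: [0.5, -0.6, -1.0]
width: 0.0853
gripper_force: 0.0
```

```bash
python3 - <<'E'
from h import *
from rig import get_state,optics
s=get_state(); im=optics.get_image("wrist"); w=wrist(im,s); sd=optics.get_image("side"); t=optics.get_image("top")
print(s["position"],s["width"],proj(w,[(.4286,.3965,.173)]))
a=cv2.resize(im["pixels"],(400,300)); c=cv2.resize(sd["pixels"][220:400,220:460],(400,300))
d=cv2.resize(t["pixels"][165:305,320:480],(343,300)); e=cv2.resize(sd["pixels"][80:220,230:417],(400,300))
cv2.imwrite("pics/c8.png",np.vstack([np.hstack([a,c]),np.hstack([d,e,np.zeros((300,57,3),np.uint8)])]))
E
```

```text
[0.42777656 0.39775688 0.24475693] 0.08529370070124345 [[314.71376487 254.13898812]]
```

View pics/c8.png

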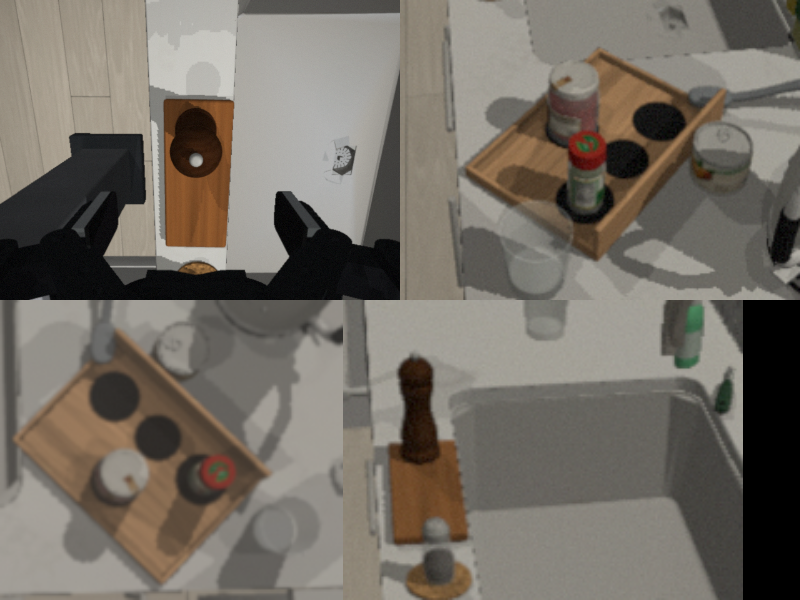

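The jam and spice are back upright on their pads. The mill knob is at (314,254), exactly as predicted, so I'm gripping the mill.

send_rows([
  {"gripper": -1,"linear": [0,0,-0.035],"delta_rot": [0,0,0]},
  {"gripper": -1,"linear": [0,0,-0.07],"delta_rot": [0,0,0]},
  {"gripper": -1,"linear": [0,0,-0.1],"delta_rot": [0,0,0]},
  {"gripper": -1,"linear": [0,0,-0.117],"delta_rot": [0,0,0]},
  {"gripper": -1,"linear": [0,0,-0.117],"delta_rot": [0,0,0]},
])

```text
clock: 42.65
position: [0.4271, 0.3945, 0.1259]
ee_rot: [-0.0, 0.706, 0.708, -0.003]
contact_force: [-0.3, 0.2, 0.8]
width: 0.0854
gripper_force: 0.0
```

send_rows([
  {"gripper": 1,"linear": [0,0,0],"delta_rot": [0,0,0]},
  {"gripper": 1,"linear": [0,0,0],"delta_rot": [0,0,0]},
  {"gripper": 1,"linear": [0,0,0],"delta_rot": [0,0,0]},
  {"gripper": 1,"linear": [0,0,0],"delta_rot": [0,0,0]},
  {"gripper": 1,"linear": [0,0,0],"delta_rot": [0,0,0]},
  {"gripper": 1,"linear": [0,0,0],"delta_rot": [0,0,0]},
], newtons=35)

```text
clock: 43.25
position: [0.4293, 0.3979, 0.1305]
ee_rot: [0.0, 0.706, 0.709, 0.002]
contact_force: [-0.7, -1.2, 5.4]
width: 0.0471
gripper_force: 35.8
```

send_rows([
  {"gripper": 1,"linear": [0,0,0.03],"delta_rot": [0,0,0]},
  {"gripper": 1,"linear": [0,0,0.07],"delta_rot": [0,0,0]},
  {"gripper": 1,"linear": [0,0,0.12],"delta_rot": [0,0,0]},
  {"gripper": 1,"linear": [0.015,-0.044,0.12],"delta_rot": [0,0,0.055]},
  {"gripper": 1,"linear": [0.029,-0.089,0.12],"delta_rot": [0,0,0.11]},
  {"gripper": 1,"linear": [0.044,-0.133,0.12],"delta_rot": [0,0,0.165]},
  {"gripper": 1,"linear": [0.058,-0.177,0.12],"delta_rot": [0,0,0.22]},
  {"gripper": 1,"linear": [0.073,-0.221,0.12],"delta_rot": [0,0,0.275]},
])

```text
clock: 44.05
position: [0.5013, 0.1746, 0.2487]
ee_rot: [0.0, 0.601, 0.799, 0.0]
contact_force: [1.3, 0.8, -2.5]
width: 0.0471
gripper_force: 36.8
```

send_rows([
  {"gripper": 1,"linear": [0.015,-0.044,0],"delta_rot": [0,0,0.055]},
  {"gripper": 1,"linear": [0.029,-0.089,0],"delta_rot": [0,0,0.11]},
  {"gripper": 1,"linear": [0.044,-0.133,0],"delta_rot": [0,0,0.165]},
  {"gripper": 1,"linear": [0.058,-0.177,0],"delta_rot": [0,0,0.22]},
  {"gripper": 1,"linear": [0.073,-0.221,0],"delta_rot": [0,0,0.275]},
  {"gripper": 1,"linear": [0.088,-0.266,0],"delta_rot": [0,0,0.33]},
  {"gripper": 1,"linear": [0.102,-0.31,0],"delta_rot": [0,0,0.385]},
  {"gripper": 1,"linear": [0.117,-0.354,0],"delta_rot": [0,0,0.44]},
])

```text
clock: 44.85
position: [0.6184, -0.1796, 0.2485]
ee_rot: [0.0, 0.412, 0.911, 0.0]
contact_force: [0.9, 0.3, -1.3]
width: 0.0465
gripper_force: 36.8
```

send_rows([
  {"gripper": 1,"linear": [0.015,-0.044,0],"delta_rot": [0,0,0.06]},
  {"gripper": 1,"linear": [0.015,-0.044,0],"delta_rot": [0,0,0.06]},
  {"gripper": 1,"linear": [0.015,-0.044,-0.03],"delta_rot": [0,0,0.06]},
  {"gripper": 1,"linear": [0.015,-0.044,-0.06],"delta_rot": [0,0,0.06]},
  {"gripper": 1,"linear": [0.015,-0.044,-0.09],"delta_rot": [0,0,0.06]},
  {"gripper": 1,"linear": [0.015,-0.044,-0.115],"delta_rot": [0,0,0.06]},
  {"gripper": 1,"linear": [0.015,-0.044,-0.12],"delta_rot": [0,0,0.06]},
  {"gripper": 1,"linear": [0.015,-0.044,-0.12],"delta_rot": [0,0,0.06]},
])

```text
clock: 45.65
position: [0.6328, -0.2212, 0.1277]
ee_rot: [-0.001, 0.386, 0.923, 0.0]
contact_force: [-0.0, 0.3, -1.1]
width: 0.0466
gripper_force: 36.8
```

send_rows([
  {"gripper": 1,"linear": [0.001,-0.001,-0.004],"delta_rot": [0,0,0]},
  {"gripper": 1,"linear": [0.001,-0.001,-0.007],"delta_rot": [0,0,0]},
  {"gripper": 1,"linear": [0.001,-0.001,-0.008],"delta_rot": [0,0,0]},
  {"gripper": 1,"linear": [0.001,-0.001,-0.009],"delta_rot": [0,0,0]},
  {"gripper": 1,"linear": [0.001,-0.001,-0.009],"delta_rot": [0,0,0]},
])

```text
clock: 46.15
position: [0.6349, -0.2232, 0.1206]
ee_rot: [0.001, 0.386, 0.923, -0.0]
contact_force: [-0.8, 0.8, 3.1]
width: 0.0473
gripper_force: 37.1
```

Landed. Releasing, lifting and retreating to clear the view.

send_rows([
  {"gripper": -1,"linear": [0,0,0],"delta_rot": [0,0,0]},
  {"gripper": -1,"linear": [0,0,0],"delta_rot": [0,0,0]},
  {"gripper": -1,"linear": [0,0,0],"delta_rot": [0,0,0]},
  {"gripper": -1,"linear": [0,0,0],"delta_rot": [0,0,0]},
  {"gripper": -1,"linear": [0,0,0],"delta_rot": [0,0,0]},
  {"gripper": -1,"linear": [0,0,0.03],"delta_rot": [0,0,0]},
  {"gripper": -1,"linear": [0,0,0.07],"delta_rot": [0,0,0]},
  {"gripper": -1,"linear": [0,0,0.12],"delta_rot": [0,0,0]},
])

```text
clock: 46.95
position: [0.6332, -0.2223, 0.2384]
ee_rot: [-0.002, 0.386, 0.923, 0.0]
contact_force: [0.3, -1.4, -0.2]
width: 0.0855
gripper_force: 0.0
```

send_rows([
  {"gripper": -1,"linear": [-0.011,0.04,0.01],"delta_rot": [0,0,0]},
  {"gripper": -1,"linear": [-0.022,0.08,0.02],"delta_rot": [0,0,0]},
  {"gripper": -1,"linear": [-0.033,0.12,0.03],"delta_rot": [0,0,0]},
  {"gripper": -1,"linear": [-0.044,0.16,0.03],"delta_rot": [0,0,0]},
  {"gripper": -1,"linear": [-0.055,0.2,0.03],"delta_rot": [0,0,0]},
  {"gripper": -1,"linear": [-0.066,0.24,0.03],"delta_rot": [0,0,0]},
  {"gripper": -1,"linear": [-0.077,0.28,0.03],"delta_rot": [0,0,0]},
  {"gripper": -1,"linear": [-0.088,0.32,0.03],"delta_rot": [0,0,0]},
])

```text
clock: 47.75
position: [0.5456, 0.0987, 0.2695]
ee_rot: [0.0, 0.386, 0.923, 0.0]
contact_force: [0.9, 0.5, -0.0]
width: 0.0856
gripper_force: 0.0
```

send_rows([
  {"gripper": -1,"linear": [-0.04,0.12,0],"delta_rot": [0,0,0]},
  {"gripper": -1,"linear": [-0.04,0.12,0],"delta_rot": [0,0,0]},
  {"gripper": -1,"linear": [-0.04,0.12,0],"delta_rot": [0,0,0]},
  {"gripper": -1,"linear": [-0.04,0.12,0],"delta_rot": [0,0,0]},
  {"gripper": -1,"linear": [-0.04,0.12,0],"delta_rot": [0,0,0]},
])

```text
clock: 48.25
position: [0.5062, 0.2173, 0.2694]
ee_rot: [0.0, 0.385, 0.923, -0.0]
contact_force: [-0.1, 0.7, -0.6]
width: 0.0852
gripper_force: 0.0
```

```bash
python3 - <<'E'
from h import *
from rig import optics
import pickle
d0=pickle.load(open("d0.pkl","rb"))
sd=optics.get_image("side"); t=optics.get_image("top")
f=lambda im:cv2.resize(im["pixels"][165:305,320:480],(343,300))
g=lambda im:cv2.resize(im["pixels"][220:410,230:470],(400,300))
cv2.imwrite("pics/c9.png",np.vstack([np.hstack([f(d0["top"]),g(d0["side"])]),np.hstack([f(t),g(sd)])]))
for p in (d0["top"],t):
    h=cv2.cvtColor(p["pixels"],cv2.COLOR_BGR2HSV);m=((h[...,1]>130)&((h[...,0]<8)|(h[...,0]>170))).astype(np.uint8);m[:230]=0;m[270:]=0;m[:,:400]=0;m[:,440:]=0
    M=cv2.moments(m);print("red",M["m10"]/M["m00"],M["m01"]/M["m00"])
print(t["pixels"][272:285,255:275].mean())
cv2.imwrite("pics/c10.png",cv2.resize(t["pixels"][255:305,235:295],(720,600)))
E
```

```text
red 419.6434108527132 244.69767441860466
red 420.9918032786885 244.9672131147541
99.90384615384616
```

View pics/c9.png

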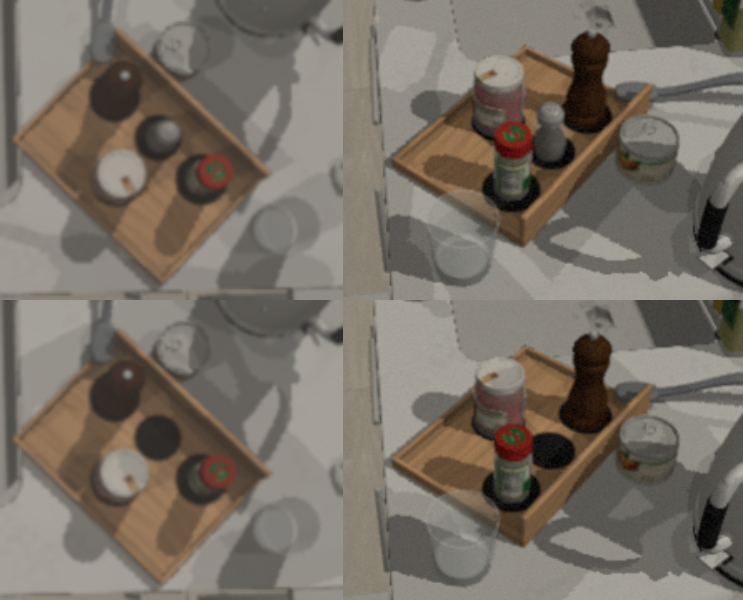

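View pics/c10.png

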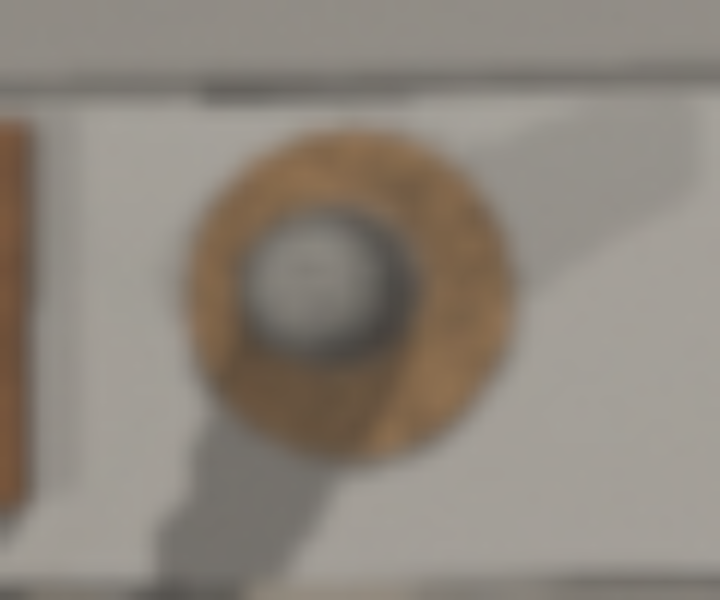

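Before and after match: the mill, jam and spice stand on their pads within a few mm, and the glass hasn't moved. The shaker stands about 4 mm from the coaster centre, body at (335,285) against coaster (352,295). Handing in.

```bash
python3 -c "
from rig import sign_off
print(sign_off())"
```

```text
the job is handed in; nothing more can be done
None
```

The job is handed in, with no verdict returned: the last pictures show the salt shaker upright on the coaster about 4 mm off its middle, the mill, jam jar and spice jar standing on their original pads, and the glass where it was.

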